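# Make the teapot ready under the pillar tap and set the tap lever to the orange mark

## Robot

A 6-joint arm with a two-finger parallel gripper is mounted at the origin on the work surface. World frame = base frame: x ahead of the robot, y to its left, z up, the work surface at z = 0. Lengths are in mm, angles in rad, forces in N, time in s.
With the tool pointing down it reaches from about 300 to 775 mm from the base axis. Payload 14.6 kg.
Tool frame: the origin (TCP) lies between the finger pads; the fingertips stand manip.nose_length ahead of it and the grasp point (between the pads) lies 11 mm behind it (manip.nose_length is the distance from the TCP to the fingertips, in mm); z points along the fingers, y is the line along which they close (so a half turn about z gives the same grasp; the last joint's range is limited). The gripper opens to 94 mm and grips with 3 to 60 N. Pads are 16 mm wide; open, the fingers measure 119 mm over their backs; the gripper's body (75 mm by 177 mm) begins 78 mm behind the grasp point.
Start: joints at [-1.39, 0.3, 1.521, -0, 1.321, -0.067], TCP at [134.893, -533.191, 188.746] pointing down, gripper open.
Joint ranges: [-3.03, 3.03], [-0.79, 2.21], [0.23, 2.52], [-1.04, 4.18], [0, 3.07], [-2.55, 2.55]. Speed limits (rad/s): [2.22, 2.22, 2.57, 3.14, 3.14, 3.14].

## Interface

Orientations are given as [roll, pitch, yaw] about the fixed x, y, z axes, in that order (R = Rz(yaw) Ry(pitch) Rx(roll)).
In Python, from cell import manip, cams, job gives the robot as it stands.
- The arm moves only by the tool jog_arm, never from a script. Its argument "commands" is a list of rows, each an object of numbers: "dx", "dy", "dz": the shift along the tool's x, y, z each as a share of 40 mm, from -1 to 1; "ax", "ay", "az": the turn, a rotation vector about the tool's x, y, z each as a share of 10 degrees, from -1 to 1; "gripper": the closure, from 0 (fully open) to 1 (shut). A call has 1 to 10 rows; each row shifts and turns the commanded pose from where the row before left it, along the tool's axes as they then stand; what a row does not reach is not made up. A row lasts 1/8 s, in which the tool goes at most 62.5 mm and 10.7 degrees, less where a joint would pass 70% of its speed; a pose out of reach is approached as far as the arm can. A call with a number of a shift or a turn outside -1 to 1 is refused whole. A call with a gripper value outside its range is refused whole. The fingers move at their own pace and stop on an object; "squeeze" is the grip in N (left out, the last holds). Time passes only in rows, so rows that do not move let the fingers close. It gives the time, the measured TCP pose, the force, the opening and the grip force at its end, in the units of the state.
- manip.read_state(): the state, without advancing time (a new reading comes with each control period).
- cams.camera(name): name is "side" or "top" or "wrist"; returns a dict with "image" (480x640x3 uint8, red, green, blue), "fx", "fy", "cx", "cy" (pixels), "world_to_cam" (4x4, takes a point from world to camera coordinates). Camera axes: x right, y down, z forward; pixel columns grow to the right and rows downward; lengths in mm; the calibration is good to about 2 mm. The wrist camera is an equidistant fisheye: a pixel r from the principal point sees the ray r / f radians off the axis. A picture is of the moment at which its call begins. There is no depth.
- job.sign_off(): hands the job in; it is judged then, once.
The state is a dict: "clock": time; "joints": joint angles; "qd": joint speeds; "effort": joint torques, N m; "eef_pos": TCP position; "eef_rot": TCP orientation; "wrist_force": force on the tool from outside, world axes, zero at the start; "moment": the same for the moment, N m; "finger_gap": finger opening in mm; "finger_force": force on a finger pad.
Only numpy, scipy, OpenCV 4.12 (cv2) and the standard library are available. Lean on these libraries where they do the work, as an engineer would, in place of code of your own. Each camera call takes 0.05 s, during which the arm holds its last target. There are 200 camera calls.

## Task

Get the white teapot ready and start filling it: first take off its lid and lay it, upright and without dropping it, in the middle of the blue saucer; then, by the grip of the green trivet it stands on, slide trivet and pot together along the shelf until the trivet sits centred on the round steel drip plate, and swing the tap's spout over the middle of the pot's open mouth. Only then turn the blue tap lever until it lies centred over the orange mark on the dial. Keep the pot upright on its trivet, the trivet flat on the shelf, and do not shift the sugar bowl or the mug.

Things in the scene. Friction and masses are not known exactly. Their poses are not given: they have to be found in the camera images.
- teapot: White ceramic teapot, round body 112 mm across at its widest, 95 mm high to the rim, wall 5 mm; mouth 74 mm inside. Origin: centre of its underside, z up; its pouring spout points to its +y (reaches 107 mm from the axis), its side handle to -y (102 mm). It stands on the trivet. 0.5 kg.
- pot_mouth (a point): Centre of the teapot's mouth, at rim height.
- lid: The teapot's lid: white disc 88 mm across, with a plug 66 mm across and 8 mm deep below it that sits loosely in the mouth; dark wooden knob, a cylinder 28 mm across, from 18 to 46 mm above the origin (disc top at 14 mm). Origin: centre of the plug's underside, z up. 0.1 kg.
- lid_knob (a point): Middle of the lid's knob, 34 mm above the lid's origin: the place to grip.
- saucer: Fixed blue saucer, 146 mm across; flat floor 134 mm across at 6 mm height, rim 12 mm high. Origin: centre of its underside on the shelf.
- trivet: Green silicone-covered trivet lying flat: disc 140 mm across, 10 mm thick, with a flat tab along its -x that ends in a raised grip. Origin: centre of the disc's underside, z up. 0.18 kg, slides with the pot on it.
- trivet_grip (a point): The trivet's raised grip: a block 34 mm long (trivet x), 26 mm wide (trivet y, the way to pinch it), standing 24 mm above the shelf, centred 120 mm from the trivet's centre along its -x; this point is 14 mm above the trivet's underside. Starts on the robot's side of the pot.
- tap: Fixed steel pillar tap, column 34 mm across (foot 72 mm), with a swivelling spout at 172 mm height and on top a white dial, 120 mm across, its face at 233 mm. Origin: on the column's axis at shelf height, z up.
- drip_center (a point): Centre of the round steel drip plate, 180 mm across, flush with the shelf (nothing to bump over), 160 mm from the tap's axis.
- spout (a joint): Swivel angle of the spout, rad; grows as the spout turns clockwise seen from above, range -0.05 to 2.0. Parked (0 to 0.3) it points towards the robot; at about 1.48 it is above the drip plate. Stiff enough to stay where left.
- spout_grip (a point): Point on the axis of the spout's level tube (16 mm thick), 130 mm from the tap's axis, 172 mm above the shelf; x points outward along the tube, z up.
- spout_outlet (a point): The spout's mouth, 160 mm from the tap's axis, 136 mm above the shelf, at the lower end of its short downturned end.
- lever (a joint): Opening angle of the tap lever (valve), rad; 0 is shut, grows as the lever turns clockwise seen from above, up to 1.65; it stays where it is left (needs about 3 N at its end).
- lever_grip (a point): Point on the middle line of the blue lever, 88 mm from the tap's axis, 255 mm above the shelf; the lever is a level bar 16 mm wide, 14 mm thick, reaching 108 mm from the axis; x points outward along the bar, z up.
- mark: Orange mark on the dial, 28 mm wide, from 28 to 62 mm from the tap's axis. Origin: on the tap's axis at the dial's face; its x points outward along the mark's middle line. The lever is set right when its x is parallel to this x.
- sugar_bowl: Bystander, to be left alone: small round terracotta bowl, 76 mm across, 50 mm high, in front of the tap (robot side). Origin: centre of its underside.
- mug: Bystander, to be left alone: yellow mug, 80 mm across, 90 mm high, standing to the right of the tap. Origin: centre of its underside.
There are look-alikes about, which are no part of the job. What is shaped like the lid but purple or red is not meant.

How it is judged:
By the outcome, as a careful person would: the job done as asked, in the order asked, and still so for the second after the job is handed in, with the robot touching nothing.
It also fails if it takes over 72 s, if anything falls off the work surface, if the arm or the gripper's body presses on something with over 40 N, if the wrist force passes 120 N, or if a joint passes its speed limit or range.

## Working session

There is one attempt and no reset: what is moved stays moved. The work goes in short steps, Python scripts to look and compute and a tool call to move; the robot and the scene stay as the last step left them, time stands still between calls to the robot, and variables do not carry over. Pictures are saved under pics/ and viewed, at most 10 in all, crops included, and the job is handed in when it is done.

Besides the shell and the picture viewer there is one more tool, called after "Request:" by a JSON object that holds its "api" and its "payload". jog_arm: Moves the arm, as the interface text tells. Shift numbers are shares of 40 mm and turn numbers shares of 10 degrees, none past 1 either way. Its arguments: {"type":"object","properties":{"commands":{"type":"array"},"squeeze":{"type":"number"}},"required":["commands"]}

```bash
ls; mkdir -p pics; python3 - <<'E'
from cell import manip,cams,job
import cv2,numpy as np
print(manip.nose_length, manip.read_state())
for n in ["top","side"]:
    c=cams.camera(n); cv2.imwrite(f"pics/{n}0.png",c["image"][:,:,::-1])
    print(n,c["fx"],c["fy"],c["cx"],c["cy"]);print(np.round(c["world_to_cam"],4).tolist())
E
```

```text
pics
8.0 {'clock': 0.0, 'joints': array([-1.38960158e+00,  3.00466521e-01,  1.52156063e+00,  1.05904101e-05,
        1.32069655e+00, -6.66051112e-02]), 'qd': array([-0.0006947 ,  0.00151453,  0.00056492,  0.00062939,  0.00194101,
        0.00025173]), 'effort': array([ 2.57805994e-03, -5.31800795e+01, -3.52732444e+01,  7.09005701e-02,
        2.44830572e-02, -1.25249289e-04]), 'eef_pos': array([ 134.84752219, -532.93224928,  188.19750375]), 'eef_rot': array([-3.14046479e+00, -8.55131964e-05,  2.47797184e-01]), 'wrist_force': array([-0.50305665, -0.52184253, -0.02741958]), 'moment': array([ 0.02251272,  0.00635441, -0.05013024]), 'finger_force': 0.0, 'finger_gap': 94.0459246533314}
top 521.9685856728619 521.9685856728619 319.4416679175423 241.82234409248377
[[0.0059, -1.0, -0.0023, -4.8837], [-0.9963, -0.0057, -0.0854, 528.0361], [0.0854, 0.0028, -0.9963, 1198.8199], [0.0, 0.0, 0.0, 1.0]]
side 527.4202993479809 527.4202993479809 321.033129064131 237.98364646910832
[[-0.9799, -0.1994, 0.0106, 493.5167], [-0.1238, 0.5647, -0.816, 201.304], [0.1567, -0.8009, -0.578, 1243.2749], [0.0, 0.0, 0.0, 1.0]]
```

View pics/top0.png

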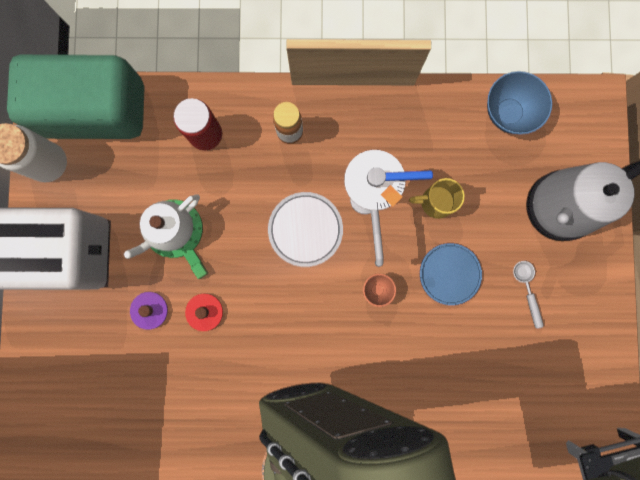

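View pics/side0.png

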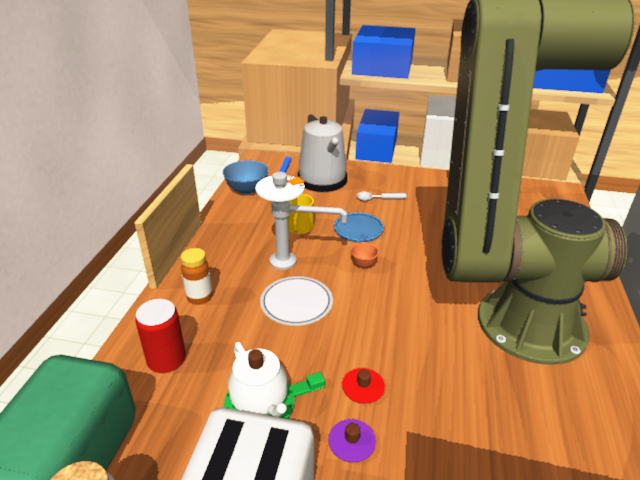

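The top view shows the pot at about (167,227), the trivet grip at about (198,268), the drip plate at (306,230), and the tap at (376,180). The saucer is at (451,274), the sugar bowl at (380,290) and the mug at (445,198). I'll enlarge these areas.

```bash
cat > h.py <<'E'
from cell import manip,cams,job
import cv2,numpy as np
def cam(n):
    return cams.camera(n)
def proj(c,p):
    q=c["world_to_cam"]@np.append(p,1.0); return np.array([c["fx"]*q[0]/q[2]+c["cx"],c["fy"]*q[1]/q[2]+c["cy"]])
def unproj(c,uv,z):
    M=c["world_to_cam"];R=M[:3,:3];o=-R.T@M[:3,3]
    d=R.T@np.array([(uv[0]-c["cx"])/c["fx"],(uv[1]-c["cy"])/c["fy"],1]); return o+d*(z-o[2])/d[2]
E
python3 - <<'E'
import cv2,numpy as np
a=cv2.imread("pics/top0.png")
def cr(x,y,w,h,s):
    r=cv2.resize(a[y:y+h,x:x+w],None,fx=s,fy=s,interpolation=cv2.INTER_CUBIC)
    for i in range(0,w,10): cv2.putText(r,str(x+i) if i%20==0 else "",(i*s,8),0,.3,(255,255,255),1);cv2.line(r,(i*s,0),(i*s,3),(0,255,255),1)
    for j in range(0,h,10): cv2.putText(r,str(y+j) if j%20==0 else "",(0,j*s+4),0,.3,(255,255,255),1);cv2.line(r,(0,j*s),(3,j*s),(0,255,255),1)
    return r
cv2.imwrite("pics/c1.png",np.hstack([cr(115,185,100,100,4),cr(340,145,100,100,4)]))
E
python3 - <<'E'
from h import *
c=cam("top");im=c["image"];hsv=cv2.cvtColor(im,cv2.COLOR_RGB2HSV)
def blob(n,lo,hi,box,z):
    x,y,w,h=box;m=cv2.inRange(hsv,np.array(lo),np.array(hi));k=np.zeros_like(m);k[y:y+h,x:x+w]=m[y:y+h,x:x+w]
    p=np.argwhere(k)[:,::-1].astype(np.float32);e=cv2.minEnclosingCircle(p);f=cv2.fitEllipse(cv2.convexHull(p))
    ctr=p.mean(0);print(n,len(p),ctr,e,f,np.round(unproj(c,ctr,z),1),np.round(unproj(c,f[0],z),1),"rect",cv2.minAreaRect(p))
blob("saucer",(95,60,40),(120,255,255),(405,235,90,80),12)
blob("bowl",(0,100,40),(12,255,255),(355,268,50,45),50)
blob("lever",(110,150,60),(125,255,255),(375,160,70,30),262)
blob("mark",(8,180,150),(18,255,255),(375,180,35,30),233)
blob("green",(50,150,40),(75,255,255),(120,190,95,90),10)
blob("grip",(50,150,40),(75,255,255),(180,254,40,30),24)
blob("knob",(0,80,10),(15,255,110),(145,212,22,20),141)
E
```

```text
saucer 2959 [450.47244 273.76953] ((450.2913818359375, 273.89569091796875), 31.091882705688477) ((450.45428466796875, 273.7325134277344), (60.42544937133789, 61.89152526855469), 118.26690673828125) [ 455.5 -309.7   12. ] [ 455.6 -309.7   12. ] rect ((450.5, 274.0), (60.0, 61.0), 90.0)Traceback (most recent call last):
  File "<stdin>", line 8, in <module>
  File "<stdin>", line 5, in blob
cv2.error: OpenCV(4.12.0) /io/opencv/modules/imgproc/src/shapedescr.cpp:361: error: (-201:Incorrect size of input array) There should be at least 5 points to fit the ellipse in function 'fitEllipseNoDirect'
```

View pics/c1.png

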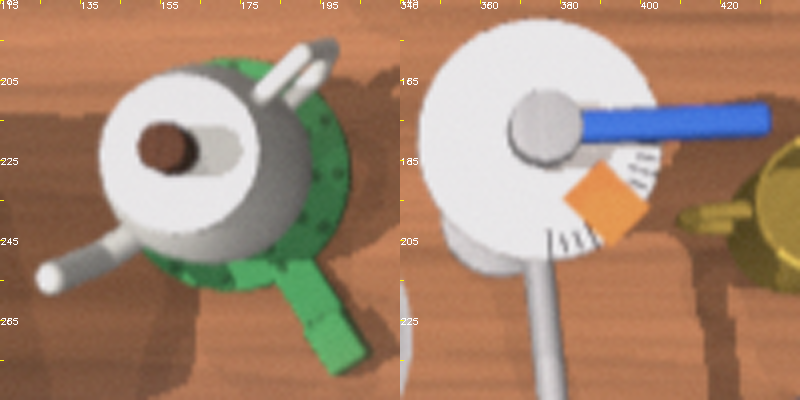

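The crop shows the lid disc centred at about (160,223), the knob top at (156.2,222) and the grip top at (199.2,270.5). The dial centre is (375,180), the mark centre (391.8,195.5) and the lever end (432.5,174.5).

```bash
python3 - <<'E'
from h import *
c=cam("top");im=c["image"];hsv=cv2.cvtColor(im,cv2.COLOR_RGB2HSV);s=cam("side")
print(hsv[290,372],hsv[174,420],hsv[195,392],hsv[222,155],hsv[271,199])
U=lambda u,v,z:np.round(unproj(c,(u,v),z),1)
P={}
P["lid"]=U(160,223,111);P["knob"]=U(156.2,222,143);P["grip"]=U(199.2,270.5,24)
P["tap"]=U(375,180,233);P["mark"]=U(391.8,195.5,233);P["levend"]=U(432.3,174.7,262);P["leveb"]=U(386,177,262)
P["drip"]=U(305.7,229.8,0);P["bowl"]=U(380,290,50);P["mug"]=U(446,197,90);P["saucer"]=U(450.5,273.8,12)
P["spoutend"]=U(379,262,172);P["spoutbase"]=U(376,215,180)
P["potspout"]=U(127,255,95)
for k,v in P.items(): print(k,v,np.round(proj(s,v),1))
def blob(n,lo,hi,box,z):
    x,y,w,h=box;m=cv2.inRange(hsv,np.array(lo),np.array(hi));k=np.zeros_like(m);k[y:y+h,x:x+w]=m[y:y+h,x:x+w]
    p=np.argwhere(k)[:,::-1].astype(np.float32)
    if len(p)<5:print(n,"none");return
    ctr=p.mean(0);r=cv2.minAreaRect(p);print(n,len(p),ctr,r,np.round(unproj(c,ctr,z),1),U(*r[0],z))
blob("bowl",(0,120,40),(12,255,255),(355,268,50,45),50)
blob("lever",(105,150,60),(125,255,255),(375,160,70,30),262)
blob("mark",(8,170,200),(18,255,255),(375,180,35,30),233)
blob("grip",(60,130,140),(80,255,255),(190,262,40,30),24)
blob("dial",(0,0,200),(180,30,255),(340,145,70,70),233)
blob("drip",(0,0,190),(180,30,255),(260,185,84,90),0)
blob("lid",(0,0,200),(180,30,255),(139,200,41,44),111)
t=P["tap"]
def az(a,b): d=b-a;return np.degrees(np.arctan2(d[1],d[0]))
print("lever",az(t,P["levend"]),"mark",az(t,P["mark"]),"drip",az(t,P["drip"]),np.hypot(*(P["drip"]-t)[:2]),"spout",az(t,P["spoutend"]),"trivet",az(P["grip"],P["lid"]),np.hypot(*(P["grip"]-P["lid"])[:2]))
E
```

```text
[  8 140 137] [110 177 220] [ 14 161 229] [ 10 125 114] [ 62 109 171]
lid [559.7 345.5 111. ] [255.7 364. ]
knob [557.9 343.6 143. ] [255.9 351.6]
grip [459.4 277.6  24. ] [315.3 375.6]
tap [ 631.9 -110.3  233. ] [279.9 185.4]
mark [ 601.5 -143.   233. ] [295.1 180.3]
levend [ 636.7 -216.1  262. ] [288.4 155.5]
leveb [ 631.8 -128.2  262. ] [281.4 171.5]
drip [558.6  31.2   0. ] [296.8 298.5]
bowl [ 416.8 -139.9   50. ] [364.1 249.3]
mug [ 624.  -283.1   90. ] [300. 200.]
saucer [ 455.4 -309.8   12. ] [358.  224.5]
spoutend [ 474.5 -124.3  172. ] [343.1 210.8]
spoutbase [ 570.3 -117.7  180. ] [305.1 205. ]
potspout [490.4 420.8  95. ] [281.3 408.8]
bowl 2250 [379.5 290. ] ((379.5, 290.0), (44.0, 49.0), 90.0) [ 416.8 -138.8   50. ] [ 416.8 -138.8   50. ]
lever 329 [408.85107 175.38602] ((408.5007019042969, 175.51345825195312), (7.340634822845459, 45.312225341796875), 86.90594482421875) [ 635.2 -171.6  262. ] [ 634.9 -170.9  262. ]
mark none
grip none
dial 2243 [369.64023 178.75435] ((372.3729248046875, 180.18527221679688), (57.802101135253906, 63.650543212890625), 46.97493362426758) [634.3 -99.8 233. ] [ 631.5 -105.2  233. ]
drip 3837 [304.94318 229.00156] ((305.0, 229.0), (72.0, 74.0), 90.0) [560.5  33.    0. ] [560.5  32.9   0. ]
lid 974 [158.26181 223.85832] ((159.5, 223.0), (40.0, 39.0), 90.0) [557.7 349.2 111. ] [559.6 346.6 111. ]
lever -87.40235082951634 mark -132.91248846438833 drip 117.3851143868975 159.35852659961435 spout -174.91718184277556 trivet 34.09678594393659 121.12183948405016
```

The measurements agree with each other: grip to pot axis is 121 mm and tap to drip plate is 159 mm. Next is a small planner that prints rows in tool axes.

```bash
cat >> h.py <<'E'
from scipy.spatial.transform import Rotation as Ro
import sys,json
def plan(wps,p=None,yaw=None):
    """wps: (x,y,z,yawdeg,rows); prints rows of (dx,dy,dz,az), tool pointing down"""
    s=manip.read_state()
    p=np.array(s["eef_pos"] if p is None else p,float); y=np.degrees(s["eef_rot"][2]) if yaw is None else yaw
    print("from",np.round(p,1),round(y,1),"clock",s["clock"])
    for w in wps:
        p0,y0=p.copy(),y; D=(w[3]-y+180)%360-180; N=w[4]
        for i in range(1,N+1):
            g=p0+(np.array(w[:3])-p0)*i/N; yg=y0+D*i/N
            R=Ro.from_euler("xyz",[180,0,y],degrees=True)
            d=np.round(R.inv().apply(g-p)/40,2); a=round(-(yg-y)/10,2)
            print(json.dumps(dict(dx=d[0]+0,dy=d[1]+0,dz=d[2]+0,az=a)),end=",\n" if i<N else "\n--\n")
            p=p+R.apply(d*40); y-=a*10
    print("end",np.round(p,1),round(y,1))
E
python3 - <<'E'
from h import *
plan([(559,345,192,180,27),(559,345,125,180,3)])
E
```

```text
from [ 134.9 -533.1  188.5] 14.2 clock 0.25
{"dx": 0.58, "dy": -0.69, "dz": 0.0, "az": -0.61},
{"dx": 0.65, "dy": -0.63, "dz": -0.01, "az": -0.62},
{"dx": 0.71, "dy": -0.55, "dz": 0.0, "az": -0.61},
{"dx": 0.77, "dy": -0.47, "dz": 0.0, "az": -0.62},
{"dx": 0.82, "dy": -0.39, "dz": -0.01, "az": -0.61},
{"dx": 0.85, "dy": -0.3, "dz": 0.0, "az": -0.61},
{"dx": 0.88, "dy": -0.21, "dz": 0.0, "az": -0.62},
{"dx": 0.9, "dy": -0.11, "dz": -0.01, "az": -0.61},
{"dx": 0.9, "dy": -0.01, "dz": 0.0, "az": -0.62},
{"dx": 0.9, "dy": 0.08, "dz": 0.0, "az": -0.61},
{"dx": 0.88, "dy": 0.18, "dz": -0.01, "az": -0.61},
{"dx": 0.86, "dy": 0.27, "dz": 0.0, "az": -0.62},
{"dx": 0.83, "dy": 0.36, "dz": 0.0, "az": -0.61},
{"dx": 0.78, "dy": 0.45, "dz": -0.01, "az": -0.62},
{"dx": 0.73, "dy": 0.53, "dz": 0.0, "az": -0.61},
{"dx": 0.67, "dy": 0.61, "dz": 0.0, "az": -0.62},
{"dx": 0.6, "dy": 0.67, "dz": -0.01, "az": -0.61},
{"dx": 0.53, "dy": 0.74, "dz": 0.0, "az": -0.61},
{"dx": 0.45, "dy": 0.78, "dz": 0.0, "az": -0.62},
{"dx": 0.35, "dy": 0.83, "dz": 0.0, "az": -0.61},
{"dx": 0.27, "dy": 0.87, "dz": -0.01, "az": -0.62},
{"dx": 0.17, "dy": 0.88, "dz": 0.0, "az": -0.61},
{"dx": 0.08, "dy": 0.9, "dz": 0.0, "az": -0.61},
{"dx": -0.02, "dy": 0.9, "dz": -0.01, "az": -0.62},
{"dx": -0.12, "dy": 0.9, "dz": 0.0, "az": -0.61},
{"dx": -0.21, "dy": 0.88, "dz": 0.0, "az": -0.62},
{"dx": -0.3, "dy": 0.85, "dz": -0.01, "az": -0.61}
--
{"dx": 0.0, "dy": 0.0, "dz": 0.56, "az": -0.0},
{"dx": 0.0, "dy": 0.0, "dz": 0.56, "az": -0.0},
{"dx": 0.0, "dy": 0.0, "dz": 0.56, "az": -0.0}
--
end [559.  345.1 124.9] 180.0
```

Request:
{"api": "jog_arm", "payload": {"commands": [{"dx": 0.58, "dy": -0.69, "az": -0.61}, {"dx": 0.65, "dy": -0.63, "dz": -0.01, "az": -0.62}, {"dx": 0.71, "dy": -0.55, "az": -0.61}, {"dx": 0.77, "dy": -0.47, "az": -0.62}, {"dx": 0.82, "dy": -0.39, "dz": -0.01, "az": -0.61}, {"dx": 0.85, "dy": -0.3, "az": -0.61}, {"dx": 0.88, "dy": -0.21, "az": -0.62}, {"dx": 0.9, "dy": -0.11, "dz": -0.01, "az": -0.61}, {"dx": 0.9, "dy": -0.01, "az": -0.62}]}}

```text
schema error: expected keys dx, dy, dz, ax, ay, az, gripper
```

Request:
{"api": "jog_arm", "payload": {"commands": [{"dx": 0.9, "dy": 0.08, "az": -0.61}, {"dx": 0.88, "dy": 0.18, "dz": -0.01, "az": -0.61}, {"dx": 0.86, "dy": 0.27, "az": -0.62}, {"dx": 0.83, "dy": 0.36, "az": -0.61}, {"dx": 0.78, "dy": 0.45, "dz": -0.01, "az": -0.62}, {"dx": 0.73, "dy": 0.53, "az": -0.61}, {"dx": 0.67, "dy": 0.61, "az": -0.62}, {"dx": 0.6, "dy": 0.67, "dz": -0.01, "az": -0.61}, {"dx": 0.53, "dy": 0.74, "az": -0.61}]}}

```text
schema error: expected keys dx, dy, dz, ax, ay, az, gripper
```

Request:
{"api": "jog_arm", "payload": {"commands": [{"dx": 0.45, "dy": 0.78, "az": -0.62}, {"dx": 0.35, "dy": 0.83, "az": -0.61}, {"dx": 0.27, "dy": 0.87, "dz": -0.01, "az": -0.62}, {"dx": 0.17, "dy": 0.88, "az": -0.61}, {"dx": 0.08, "dy": 0.9, "az": -0.61}, {"dx": -0.02, "dy": 0.9, "dz": -0.01, "az": -0.62}, {"dx": -0.12, "dy": 0.9, "az": -0.61}, {"dx": -0.21, "dy": 0.88, "az": -0.62}, {"dx": -0.3, "dy": 0.85, "dz": -0.01, "az": -0.61}, {"dx": 0}]}}

```text
schema error: expected keys dx, dy, dz, ax, ay, az, gripper
```

Request:
{"api": "jog_arm", "payload": {"commands": [{"dx": 0.58, "dy": -0.69, "dz": 0, "ax": 0, "ay": 0, "az": -0.61, "gripper": 0}, {"dx": 0.65, "dy": -0.63, "dz": 0, "ax": 0, "ay": 0, "az": -0.62, "gripper": 0}, {"dx": 0.71, "dy": -0.55, "dz": 0, "ax": 0, "ay": 0, "az": -0.61, "gripper": 0}, {"dx": 0.77, "dy": -0.47, "dz": 0, "ax": 0, "ay": 0, "az": -0.62, "gripper": 0}, {"dx": 0.82, "dy": -0.39, "dz": -0.02, "ax": 0, "ay": 0, "az": -0.61, "gripper": 0}, {"dx": 0.85, "dy": -0.3, "dz": 0, "ax": 0, "ay": 0, "az": -0.61, "gripper": 0}, {"dx": 0.88, "dy": -0.21, "dz": 0, "ax": 0, "ay": 0, "az": -0.62, "gripper": 0}, {"dx": 0.9, "dy": -0.11, "dz": -0.02, "ax": 0, "ay": 0, "az": -0.61, "gripper": 0}, {"dx": 0.9, "dy": -0.01, "dz": 0, "ax": 0, "ay": 0, "az": -0.62, "gripper": 0}]}}

```text
clock: 1.38
eef_pos: [276.7, -239.4, 190.5]
eef_rot: [3.141, 0.0, 1.216]
wrist_force: [0.7, -0.3, 1.3]
finger_gap: 93.8
finger_force: 0.0
```

Request:
{"api": "jog_arm", "payload": {"commands": [{"dx": 0.9, "dy": 0.08, "dz": 0, "ax": 0, "ay": 0, "az": -0.61, "gripper": 0}, {"dx": 0.88, "dy": 0.18, "dz": 0, "ax": 0, "ay": 0, "az": -0.61, "gripper": 0}, {"dx": 0.86, "dy": 0.27, "dz": 0, "ax": 0, "ay": 0, "az": -0.62, "gripper": 0}, {"dx": 0.83, "dy": 0.36, "dz": 0, "ax": 0, "ay": 0, "az": -0.61, "gripper": 0}, {"dx": 0.78, "dy": 0.45, "dz": -0.02, "ax": 0, "ay": 0, "az": -0.62, "gripper": 0}, {"dx": 0.73, "dy": 0.53, "dz": 0, "ax": 0, "ay": 0, "az": -0.61, "gripper": 0}, {"dx": 0.67, "dy": 0.61, "dz": 0, "ax": 0, "ay": 0, "az": -0.62, "gripper": 0}, {"dx": 0.6, "dy": 0.67, "dz": -0.02, "ax": 0, "ay": 0, "az": -0.61, "gripper": 0}, {"dx": 0.53, "dy": 0.74, "dz": 0, "ax": 0, "ay": 0, "az": -0.61, "gripper": 0}]}}

```text
clock: 2.5
eef_pos: [418.1, 53.4, 192.0]
eef_rot: [3.141, 0.0, 2.18]
wrist_force: [-0.3, 0.0, 0.5]
finger_gap: 94.0
finger_force: 0.0
```

Request:
{"api": "jog_arm", "payload": {"commands": [{"dx": 0.45, "dy": 0.78, "dz": 0, "ax": 0, "ay": 0, "az": -0.62, "gripper": 0}, {"dx": 0.35, "dy": 0.83, "dz": 0, "ax": 0, "ay": 0, "az": -0.61, "gripper": 0}, {"dx": 0.27, "dy": 0.87, "dz": -0.02, "ax": 0, "ay": 0, "az": -0.62, "gripper": 0}, {"dx": 0.17, "dy": 0.88, "dz": 0, "ax": 0, "ay": 0, "az": -0.61, "gripper": 0}, {"dx": 0.08, "dy": 0.9, "dz": 0, "ax": 0, "ay": 0, "az": -0.61, "gripper": 0}, {"dx": -0.02, "dy": 0.9, "dz": -0.02, "ax": 0, "ay": 0, "az": -0.62, "gripper": 0}, {"dx": -0.12, "dy": 0.9, "dz": 0, "ax": 0, "ay": 0, "az": -0.61, "gripper": 0}, {"dx": -0.21, "dy": 0.88, "dz": 0, "ax": 0, "ay": 0, "az": -0.62, "gripper": 0}, {"dx": -0.3, "dy": 0.85, "dz": 0, "ax": 0, "ay": 0, "az": -0.61, "gripper": 0}, {"dx": 0, "dy": 0, "dz": 0, "ax": 0, "ay": 0, "az": 0, "gripper": 0}]}}

```text
clock: 3.75
eef_pos: [559.1, 346.4, 192.3]
eef_rot: [-3.141, -0.001, -3.139]
wrist_force: [-1.2, 0.3, -1.1]
finger_gap: 94.2
finger_force: 0.0
```

Request:
{"api": "jog_arm", "payload": {"commands": [{"dx": 0, "dy": -0.03, "dz": 0.56, "ax": 0, "ay": 0, "az": 0, "gripper": 0}, {"dx": 0, "dy": 0, "dz": 0.56, "ax": 0, "ay": 0, "az": 0, "gripper": 0}, {"dx": 0, "dy": 0, "dz": 0.56, "ax": 0, "ay": 0, "az": 0, "gripper": 0}, {"dx": 0, "dy": 0, "dz": 0, "ax": 0, "ay": 0, "az": 0, "gripper": 0.5}, {"dx": 0, "dy": 0, "dz": 0, "ax": 0, "ay": 0, "az": 0, "gripper": 0.8}, {"dx": 0, "dy": 0, "dz": 0, "ax": 0, "ay": 0, "az": 0, "gripper": 1}, {"dx": 0, "dy": 0, "dz": 0, "ax": 0, "ay": 0, "az": 0, "gripper": 1}, {"dx": 0, "dy": 0, "dz": 0, "ax": 0, "ay": 0, "az": 0, "gripper": 1}], "squeeze": 15}}

```text
clock: 4.75
eef_pos: [559.1, 343.8, 126.6]
eef_rot: [3.141, 0.0, 3.142]
wrist_force: [0.3, -0.2, 0.7]
finger_gap: 47.0
finger_force: 0.0
```

Request:
{"api": "jog_arm", "payload": {"commands": [{"dx": 0, "dy": 0, "dz": 0, "ax": 0, "ay": 0, "az": 0, "gripper": 1}, {"dx": 0, "dy": 0, "dz": 0, "ax": 0, "ay": 0, "az": 0, "gripper": 1}, {"dx": 0, "dy": 0, "dz": 0, "ax": 0, "ay": 0, "az": 0, "gripper": 1}, {"dx": 0, "dy": 0, "dz": 0, "ax": 0, "ay": 0, "az": 0, "gripper": 1}, {"dx": 0, "dy": 0, "dz": 0, "ax": 0, "ay": 0, "az": 0, "gripper": 1}]}}

```text
clock: 5.38
eef_pos: [560.3, 345.7, 129.9]
eef_rot: [3.137, 0.006, -3.141]
wrist_force: [-0.8, 7.0, 18.9]
finger_gap: 0.9
finger_force: 9.1
```

```bash
python3 - <<'E'
from h import *
print(manip.read_state()["eef_pos"],manip.read_state()["finger_gap"],manip.read_state()["finger_force"])
plan([(559,345,165,180,2),(535,225,250,180,4),(430,-110,250,180,10),(455.5,-310,120,180,6),(455.5,-310,40,180,4)])
E
```

```text
[560.33843754 345.67753849 129.88487763] 0.8641883675514638 9.079371688821993
from [560.3 345.7 129.9] -180.0 clock 5.375
{"dx": 0.02, "dy": -0.01, "dz": -0.44, "az": 0.0},
{"dx": 0.01, "dy": -0.01, "dz": -0.44, "az": 0.0}
--
{"dx": 0.15, "dy": -0.75, "dz": -0.53, "az": 0.0},
{"dx": 0.15, "dy": -0.75, "dz": -0.53, "az": 0.0},
{"dx": 0.15, "dy": -0.75, "dz": -0.53, "az": 0.0},
{"dx": 0.15, "dy": -0.75, "dz": -0.53, "az": 0.0}
--
{"dx": 0.26, "dy": -0.84, "dz": 0.0, "az": 0.0},
{"dx": 0.27, "dy": -0.83, "dz": 0.0, "az": 0.0},
{"dx": 0.26, "dy": -0.84, "dz": 0.0, "az": 0.0},
{"dx": 0.26, "dy": -0.84, "dz": 0.0, "az": 0.0},
{"dx": 0.27, "dy": -0.84, "dz": 0.0, "az": 0.0},
{"dx": 0.26, "dy": -0.83, "dz": 0.0, "az": 0.0},
{"dx": 0.26, "dy": -0.84, "dz": 0.0, "az": 0.0},
{"dx": 0.27, "dy": -0.84, "dz": 0.0, "az": 0.0},
{"dx": 0.26, "dy": -0.83, "dz": 0.0, "az": 0.0},
{"dx": 0.26, "dy": -0.84, "dz": 0.0, "az": 0.0}
--
{"dx": -0.11, "dy": -0.83, "dz": 0.54, "az": 0.0},
{"dx": -0.1, "dy": -0.84, "dz": 0.54, "az": 0.0},
{"dx": -0.11, "dy": -0.83, "dz": 0.54, "az": 0.0},
{"dx": -0.1, "dy": -0.83, "dz": 0.54, "az": 0.0},
{"dx": -0.11, "dy": -0.84, "dz": 0.55, "az": 0.0},
{"dx": -0.1, "dy": -0.83, "dz": 0.54, "az": 0.0}
--
{"dx": 0.0, "dy": 0.0, "dz": 0.5, "az": 0.0},
{"dx": 0.0, "dy": 0.0, "dz": 0.5, "az": 0.0},
{"dx": 0.0, "dy": 0.0, "dz": 0.5, "az": 0.0},
{"dx": 0.0, "dy": 0.0, "dz": 0.5, "az": 0.0}
--
end [ 455.5 -310.    39.9] -180.0
```

The fingers shut without the knob between them (gap 0.9 mm, 19 N upward). I'll look.

```bash
python3 - <<'E'
from h import *
t=cam("top")["image"];s=cam("side")["image"];w=cam("wrist")["image"]
f=lambda a,x,y,ww,h,W,H:cv2.resize(a[y:y+h,x:x+ww],(W,H),interpolation=cv2.INTER_CUBIC)
r=np.hstack([f(s,180,290,200,150,400,300),f(w,0,0,640,480,400,300)])
r=np.vstack([r,np.hstack([f(t,100,160,140,105,400,300),f(w,220,140,200,150,400,300)])])
cv2.imwrite("pics/k1.png",r[:,:,::-1])
E
```

```text
(no output)
```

View pics/k1.png

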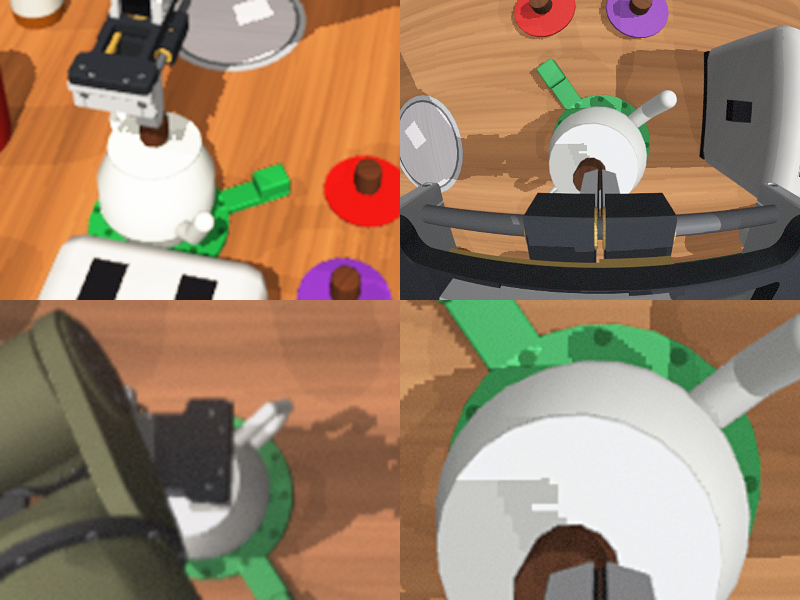

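The wrist view shows the shut fingertips just beyond the knob on its +x side. The squeeze slipped off the back of the knob, so I'll lift clear and measure again.

Request:
{"api": "jog_arm", "payload": {"commands": [{"dx": 0, "dy": 0, "dz": -0.5, "ax": 0, "ay": 0, "az": 0, "gripper": 1}, {"dx": 0, "dy": 0, "dz": -0.8, "ax": 0, "ay": 0, "az": 0, "gripper": 1}, {"dx": 0, "dy": 0, "dz": -0.8, "ax": 0, "ay": 0, "az": 0, "gripper": 0.5}, {"dx": 0.8, "dy": 0, "dz": 0, "ax": 0, "ay": 0, "az": 0, "gripper": 0}, {"dx": 0.8, "dy": 0, "dz": 0, "ax": 0, "ay": 0, "az": 0, "gripper": 0}, {"dx": 0, "dy": 0, "dz": 0, "ax": 0, "ay": 0, "az": 0, "gripper": 0}]}}

```text
clock: 6.28
eef_pos: [493.8, 344.0, 211.0]
eef_rot: [3.141, 0.0, -3.14]
wrist_force: [-0.0, -0.6, -0.1]
finger_gap: 37.5
finger_force: 0.0
```

```bash
python3 - <<'E'
from h import *
T=cam("top");S=cam("side");W=cam("wrist");t,s,w=T["image"],S["image"],W["image"]
st=manip.read_state();print(st["eef_pos"],st["eef_rot"],st["finger_gap"],st["wrist_force"])
f=lambda a,x,y,ww,h,W,H:cv2.resize(a[y:y+h,x:x+ww],(W,H),interpolation=cv2.INTER_CUBIC)
r=np.vstack([np.hstack([f(s,200,330,120,90,400,300),f(w,200,60,240,180,400,300)]),np.hstack([f(w,0,0,640,480,400,300),f(t,100,160,140,105,400,300)])])
cv2.imwrite("pics/k2.png",r[:,:,::-1]); print(W["fx"],W["cx"],W["cy"],np.round(W["world_to_cam"],4).tolist())
def wp(p):
    q=W["world_to_cam"]@np.append(p,1.);n=np.hypot(q[0],q[1]);th=np.arctan2(n,q[2]);return np.round([W["cx"]+W["fx"]*th*q[0]/n,W["cy"]+W["fx"]*th*q[1]/n],1)
print("expect wrist knob",wp((559,345,143)),"lid",wp((559,345,111)),"grip",wp((459.4,277.6,24)),"side knob",proj(S,(559,345,143)),proj(S,(559,345,115)))
E
```

```text
[495.64040986 343.66793341 210.35156888] [-3.14155374e+00  2.28607981e-04  3.14134536e+00] 48.977610435456434 [ 0.06617278 -0.42650648  0.74156684]
371.64829954431775 319.6141333693008 242.60193460580476 [[0.0002, 1.0, 0.0006, -343.8606], [0.9725, -0.0004, 0.2328, -510.4151], [0.2328, 0.0005, -0.9725, 295.2321], [0.0, 0.0, 0.0, 1.0]]
expect wrist knob [321.4 327.2] lid [321.2 310.8] grip [255.9 186.6] side knob [255.10145952 352.073914  ] [256.02238757 362.40073099]
```

View pics/k2.png

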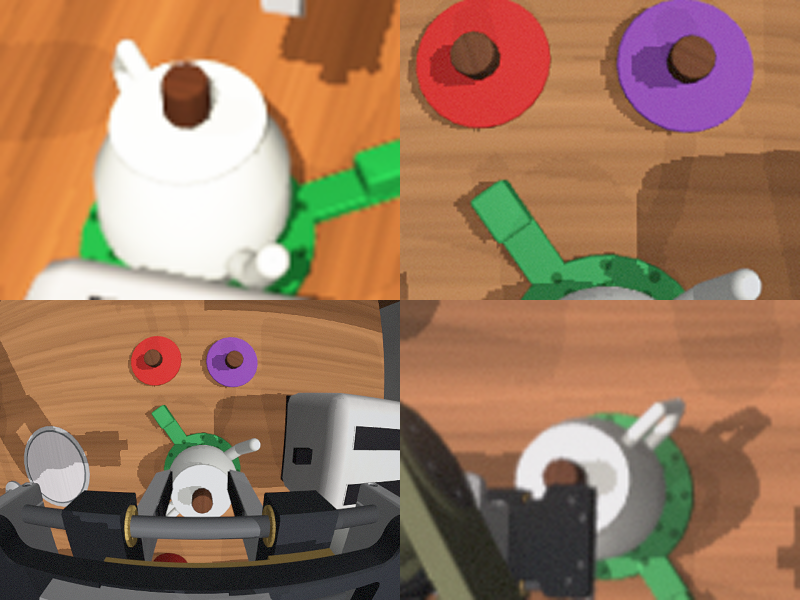

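The lid is still seated, but both the wrist view and the side view suggest the fingertips were on top of the knob. I'll check whether the heights agree, by fitting the wrist-camera height to known points and checking the fingertip in the side view.

```bash
python3 - <<'E'
from h import *
S=cam("side");W=cam("wrist");T=cam("top");st=manip.read_state();p=st["eef_pos"];print(p,st["finger_gap"])
M=W["world_to_cam"];R=M[:3,:3];print("wrist cam at",-R.T@M[:3,3])
def wp(p,dz=0):
    q=M@np.append(np.array(p)-[0,0,dz],1.);n=np.hypot(q[0],q[1]);th=np.arctan2(n,q[2]);return np.round([W["cx"]+W["fx"]*th*q[0]/n,W["cy"]+W["fx"]*th*q[1]/n],1)
for dz in (0,20,-20): print(dz,"drip",wp((560,32.5,0),dz),"grip",wp((459.4,277.6,24),dz),"knob",wp((559,345,143),dz),"lid",wp((559,345,111),dz))
for d in (-47,47):
  for z in (-8,0,11): print("finger",d,z,"side",np.round(proj(S,p+[0,d,z]),1),"top",np.round(proj(T,p+[0,d,z]),1),"wrist",wp(p+[0,d,z]))
w=W["image"];s=S["image"]
f=lambda a,x,y,ww,h,W,H:cv2.resize(a[y:y+h,x:x+ww],(W,H),interpolation=cv2.INTER_CUBIC)
r=np.hstack([f(w,200,200,260,195,400,300),f(s,200,260,160,120,400,300)])
cv2.imwrite("pics/k3.png",r[:,:,::-1])
E
```

```text
[495.61008328 343.57046093 209.98696564] 61.145276545244585
wrist cam at [428.1784311  343.43839984 405.73113021]
0 drip [ 85.3 268.4] grip [256.  186.4] knob [321.6 327.2] lid [321.4 310.7]
20 drip [ 93.  264.2] grip [259.1 184.9] knob [321.5 316.5] lid [321.3 301.9]
-20 drip [ 77.1 272.9] grip [252.6 188.1] knob [321.8 339.2] lid [321.6 320.6]
finger -47 -8 side [294.2 315.8] top [169.5 249.5] wrist [239.6 273.9]
finger -47 0 side [294.2 312.6] top [168.3 249.2] wrist [236.7 278.3]
finger -47 11 side [294.  308.1] top [166.7 248.8] wrist [232.5 284.8]
finger 47 -8 side [280.9 353.8] top [122.4 249.2] wrist [400.  273.7]
finger 47 0 side [280.7 350.5] top [120.9 248.9] wrist [402.9 278.1]
finger 47 11 side [280.5 345.9] top [118.7 248.5] wrist [407.2 284.7]
```

View pics/k3.png

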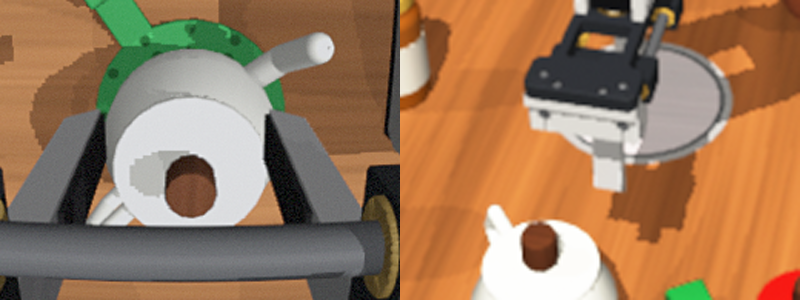

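The seen fingertip sits about 20 mm higher than the reported pose says, and the knob contact and wrist-camera parallax agree. I'll use that offset (tip z ≈ reported TCP z + 13) and grasp 21 mm lower, watching the force.

Request:
{"api": "jog_arm", "payload": {"commands": [{"dx": -0.8, "dy": 0.03, "dz": 0, "ax": 0, "ay": 0, "az": 0, "gripper": 0}, {"dx": -0.78, "dy": 0, "dz": 0, "ax": 0, "ay": 0, "az": 0, "gripper": 0}, {"dx": 0, "dy": 0, "dz": 0.8, "ax": 0, "ay": 0, "az": 0, "gripper": 0}, {"dx": 0, "dy": 0, "dz": 0.8, "ax": 0, "ay": 0, "az": 0, "gripper": 0}, {"dx": 0, "dy": 0, "dz": 0.5, "ax": 0, "ay": 0, "az": 0, "gripper": 0.3}, {"dx": 0, "dy": 0, "dz": 0.25, "ax": 0, "ay": 0, "az": 0, "gripper": 0.4}, {"dx": 0, "dy": 0, "dz": 0.25, "ax": 0, "ay": 0, "az": 0, "gripper": 0.5}, {"dx": 0, "dy": 0, "dz": 0, "ax": 0, "ay": 0, "az": 0, "gripper": 0.5}]}}

```text
clock: 7.58
eef_pos: [558.2, 344.9, 106.0]
eef_rot: [-3.141, -0.0, 3.142]
wrist_force: [0.2, 0.0, 1.0]
finger_gap: 57.5
finger_force: 0.0
```

Request:
{"api": "jog_arm", "payload": {"commands": [{"dx": 0, "dy": 0, "dz": 0, "ax": 0, "ay": 0, "az": 0, "gripper": 1}, {"dx": 0, "dy": 0, "dz": 0, "ax": 0, "ay": 0, "az": 0, "gripper": 1}, {"dx": 0, "dy": 0, "dz": 0, "ax": 0, "ay": 0, "az": 0, "gripper": 1}, {"dx": 0, "dy": 0, "dz": 0, "ax": 0, "ay": 0, "az": 0, "gripper": 1}, {"dx": 0, "dy": 0, "dz": 0, "ax": 0, "ay": 0, "az": 0, "gripper": 1}], "squeeze": 20}}

```text
clock: 8.2
eef_pos: [558.4, 345.1, 106.8]
eef_rot: [3.141, 0.001, 3.142]
wrist_force: [-0.2, 0.3, 4.8]
finger_gap: 27.5
finger_force: 20.0
```

```bash
python3 - <<'E'
from h import *
plan([(558.5,345,150,180,3),(535,225,220,180,4),(430,-110,220,180,9),(455.5,-310,90,180,7),(455.5,-310,40,180,3)])
E
```

```text
from [558.4 345.1 106.8] 180.0 clock 8.2
{"dx": 0.0, "dy": 0.0, "dz": -0.36, "az": -0.0},
{"dx": 0.0, "dy": 0.0, "dz": -0.36, "az": -0.0},
{"dx": 0.0, "dy": 0.0, "dz": -0.36, "az": -0.0}
--
{"dx": 0.15, "dy": -0.75, "dz": -0.44, "az": -0.0},
{"dx": 0.14, "dy": -0.75, "dz": -0.44, "az": -0.0},
{"dx": 0.15, "dy": -0.75, "dz": -0.43, "az": -0.0},
{"dx": 0.14, "dy": -0.75, "dz": -0.44, "az": -0.0}
--
{"dx": 0.29, "dy": -0.93, "dz": 0.0, "az": -0.0},
{"dx": 0.29, "dy": -0.93, "dz": 0.0, "az": -0.0},
{"dx": 0.3, "dy": -0.93, "dz": 0.0, "az": -0.0},
{"dx": 0.29, "dy": -0.93, "dz": 0.0, "az": -0.0},
{"dx": 0.29, "dy": -0.93, "dz": 0.0, "az": -0.0},
{"dx": 0.29, "dy": -0.93, "dz": 0.0, "az": -0.0},
{"dx": 0.3, "dy": -0.94, "dz": 0.0, "az": -0.0},
{"dx": 0.29, "dy": -0.93, "dz": 0.0, "az": -0.0},
{"dx": 0.29, "dy": -0.93, "dz": 0.0, "az": -0.0}
--
{"dx": -0.09, "dy": -0.71, "dz": 0.46, "az": -0.0},
{"dx": -0.09, "dy": -0.72, "dz": 0.47, "az": -0.0},
{"dx": -0.09, "dy": -0.71, "dz": 0.46, "az": -0.0},
{"dx": -0.09, "dy": -0.72, "dz": 0.47, "az": -0.0},
{"dx": -0.1, "dy": -0.71, "dz": 0.46, "az": -0.0},
{"dx": -0.09, "dy": -0.71, "dz": 0.46, "az": -0.0},
{"dx": -0.09, "dy": -0.72, "dz": 0.47, "az": -0.0}
--
{"dx": 0.0, "dy": 0.0, "dz": 0.42, "az": -0.0},
{"dx": 0.0, "dy": 0.0, "dz": 0.41, "az": -0.0},
{"dx": 0.0, "dy": 0.0, "dz": 0.42, "az": -0.0}
--
end [ 455.6 -310.1   40. ] 180.0
```

Request:
{"api": "jog_arm", "payload": {"commands": [{"dx": 0, "dy": 0, "dz": -0.36, "ax": 0, "ay": 0, "az": 0, "gripper": 1}, {"dx": 0, "dy": 0, "dz": -0.36, "ax": 0, "ay": 0, "az": 0, "gripper": 1}, {"dx": 0, "dy": 0, "dz": -0.36, "ax": 0, "ay": 0, "az": 0, "gripper": 1}, {"dx": 0.15, "dy": -0.75, "dz": -0.44, "ax": 0, "ay": 0, "az": 0, "gripper": 1}, {"dx": 0.14, "dy": -0.75, "dz": -0.44, "ax": 0, "ay": 0, "az": 0, "gripper": 1}, {"dx": 0.15, "dy": -0.75, "dz": -0.44, "ax": 0, "ay": 0, "az": 0, "gripper": 1}, {"dx": 0.14, "dy": -0.75, "dz": -0.44, "ax": 0, "ay": 0, "az": 0, "gripper": 1}]}}

```text
clock: 9.07
eef_pos: [534.8, 224.0, 221.4]
eef_rot: [3.141, 0.001, -3.142]
wrist_force: [0.0, -0.5, -0.8]
finger_gap: 27.6
finger_force: 20.0
```

Request:
{"api": "jog_arm", "payload": {"commands": [{"dx": 0.29, "dy": -0.93, "dz": 0, "ax": 0, "ay": 0, "az": 0, "gripper": 1}, {"dx": 0.29, "dy": -0.93, "dz": 0, "ax": 0, "ay": 0, "az": 0, "gripper": 1}, {"dx": 0.29, "dy": -0.93, "dz": 0, "ax": 0, "ay": 0, "az": 0, "gripper": 1}, {"dx": 0.29, "dy": -0.93, "dz": 0, "ax": 0, "ay": 0, "az": 0, "gripper": 1}, {"dx": 0.29, "dy": -0.93, "dz": 0, "ax": 0, "ay": 0, "az": 0, "gripper": 1}, {"dx": 0.29, "dy": -0.93, "dz": 0, "ax": 0, "ay": 0, "az": 0, "gripper": 1}, {"dx": 0.29, "dy": -0.93, "dz": 0, "ax": 0, "ay": 0, "az": 0, "gripper": 1}, {"dx": 0.29, "dy": -0.93, "dz": 0, "ax": 0, "ay": 0, "az": 0, "gripper": 1}, {"dx": 0.29, "dy": -0.93, "dz": 0, "ax": 0, "ay": 0, "az": 0, "gripper": 1}]}}

```text
clock: 10.2
eef_pos: [430.2, -111.0, 220.9]
eef_rot: [-3.141, 0.001, -3.142]
wrist_force: [0.4, -0.1, -0.5]
finger_gap: 27.5
finger_force: 20.0
```

Request:
{"api": "jog_arm", "payload": {"commands": [{"dx": -0.09, "dy": -0.8, "dz": 0, "ax": 0, "ay": 0, "az": 0, "gripper": 1}, {"dx": -0.09, "dy": -0.8, "dz": 0, "ax": 0, "ay": 0, "az": 0, "gripper": 1}, {"dx": -0.09, "dy": -0.8, "dz": 0, "ax": 0, "ay": 0, "az": 0, "gripper": 1}, {"dx": -0.09, "dy": -0.8, "dz": 0.5, "ax": 0, "ay": 0, "az": 0, "gripper": 1}, {"dx": -0.09, "dy": -0.7, "dz": 0.7, "ax": 0, "ay": 0, "az": 0, "gripper": 1}, {"dx": -0.09, "dy": -0.6, "dz": 0.7, "ax": 0, "ay": 0, "az": 0, "gripper": 1}, {"dx": -0.05, "dy": -0.5, "dz": 0.7, "ax": 0, "ay": 0, "az": 0, "gripper": 1}, {"dx": 0, "dy": 0, "dz": 0.7, "ax": 0, "ay": 0, "az": 0, "gripper": 1}, {"dx": 0, "dy": 0, "dz": 0.7, "ax": 0, "ay": 0, "az": 0, "gripper": 1}, {"dx": 0, "dy": 0, "dz": 0.2, "ax": 0, "ay": 0, "az": 0, "gripper": 1}]}}

```text
clock: 11.45
eef_pos: [453.8, -309.6, 51.2]
eef_rot: [3.14, -0.001, 3.141]
wrist_force: [0.2, 0.1, -0.9]
finger_gap: 27.6
finger_force: 20.0
```

```bash
python3 - <<'E'
from h import *
plan([(455.5,-310,25,180,1)])
T=cam("top");S=cam("side");f=lambda a,x,y,ww,h,W,H:cv2.resize(a[y:y+h,x:x+ww],(W,H),interpolation=cv2.INTER_CUBIC)
cv2.imwrite("pics/k4.png",np.hstack([f(S["image"],310,170,100,75,400,300),f(T["image"],400,220,100,75,400,300)])[:,:,::-1])
for p in [(455.5,-310,12),(455.5,-310,35)]: print(proj(S,p),proj(T,p))
E
```

```text
from [ 453.8 -309.6   51.2] 180.0 clock 11.45
{"dx": -0.04, "dy": -0.01, "dz": 0.65, "az": -0.0}
--
end [ 455.4 -310.    25.2] 180.0
[358.02460912 224.45659509] [450.58511537 273.75533575]
[358.4269643  217.92367347] [453.06263355 273.51071284]
```

View pics/k4.png

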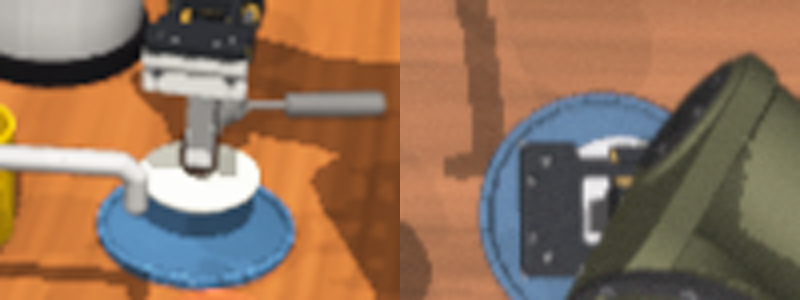

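The side view shows the lid held level over the saucer: lid at about (360,214), saucer at (359,227), as expected. I'll lower it gently.

Request:
{"api": "jog_arm", "payload": {"commands": [{"dx": -0.04, "dy": 0, "dz": 0.4, "ax": 0, "ay": 0, "az": 0, "gripper": 1}, {"dx": 0, "dy": 0, "dz": 0.25, "ax": 0, "ay": 0, "az": 0, "gripper": 1}, {"dx": 0, "dy": 0, "dz": 0.1, "ax": 0, "ay": 0, "az": 0, "gripper": 1}, {"dx": 0, "dy": 0, "dz": 0, "ax": 0, "ay": 0, "az": 0, "gripper": 1}]}}

```text
clock: 12.05
eef_pos: [455.8, -309.8, 21.8]
eef_rot: [3.141, -0.0, 3.142]
wrist_force: [0.2, 0.3, -0.4]
finger_gap: 27.9
finger_force: 20.0
```

Request:
{"api": "jog_arm", "payload": {"commands": [{"dx": 0, "dy": 0, "dz": 0.05, "ax": 0, "ay": 0, "az": 0, "gripper": 1}, {"dx": 0, "dy": 0, "dz": 0, "ax": 0, "ay": 0, "az": 0, "gripper": 1}]}}

```text
clock: 12.3
eef_pos: [455.9, -309.9, 20.1]
eef_rot: [-3.141, 0.0, 3.142]
wrist_force: [0.5, -0.8, 0.0]
finger_gap: 27.4
finger_force: 20.0
```

Request:
{"api": "jog_arm", "payload": {"commands": [{"dx": 0, "dy": 0, "dz": 0.05, "ax": 0, "ay": 0, "az": 0, "gripper": 1}, {"dx": 0, "dy": 0, "dz": 0, "ax": 0, "ay": 0, "az": 0, "gripper": 1}]}}

```text
clock: 12.55
eef_pos: [455.8, -309.8, 17.8]
eef_rot: [3.141, -0.0, 3.142]
wrist_force: [-0.3, 0.1, -1.8]
finger_gap: 27.6
finger_force: 20.0
```

Request:
{"api": "jog_arm", "payload": {"commands": [{"dx": 0, "dy": 0, "dz": 0.05, "ax": 0, "ay": 0, "az": 0, "gripper": 1}, {"dx": 0, "dy": 0, "dz": 0, "ax": 0, "ay": 0, "az": 0, "gripper": 1}]}}

```text
clock: 12.8
eef_pos: [455.8, -309.9, 15.9]
eef_rot: [3.142, -0.0, 3.142]
wrist_force: [0.1, -0.6, -0.6]
finger_gap: 27.4
finger_force: 20.0
```

Request:
{"api": "jog_arm", "payload": {"commands": [{"dx": 0, "dy": 0, "dz": 0.04, "ax": 0, "ay": 0, "az": 0, "gripper": 1}, {"dx": 0, "dy": 0, "dz": 0, "ax": 0, "ay": 0, "az": 0, "gripper": 1}]}}

```text
clock: 13.05
eef_pos: [455.9, -309.9, 15.8]
eef_rot: [-3.141, 0.0, 3.142]
wrist_force: [-7.8, 5.4, 17.9]
finger_gap: 27.5
finger_force: 20.0
```

Request:
{"api": "jog_arm", "payload": {"commands": [{"dx": 0, "dy": 0, "dz": -0.02, "ax": 0, "ay": 0, "az": 0, "gripper": 0.3}, {"dx": 0, "dy": 0, "dz": 0, "ax": 0, "ay": 0, "az": 0, "gripper": 0.3}, {"dx": 0, "dy": 0, "dz": 0, "ax": 0, "ay": 0, "az": 0, "gripper": 0.3}, {"dx": 0, "dy": 0, "dz": -0.1, "ax": 0, "ay": 0, "az": 0, "gripper": 0.3}, {"dx": 0, "dy": 0, "dz": -0.5, "ax": 0, "ay": 0, "az": 0, "gripper": 0.3}, {"dx": 0, "dy": 0, "dz": -0.8, "ax": 0, "ay": 0, "az": 0, "gripper": 0.3}]}}

```text
clock: 13.8
eef_pos: [455.4, -309.5, 71.2]
eef_rot: [3.14, -0.001, 3.141]
wrist_force: [-0.2, -0.5, 0.7]
finger_gap: 66.1
finger_force: 0.0
```

```bash
python3 - <<'E'
from h import *
st=manip.read_state();print(st["wrist_force"],st["finger_gap"],st["finger_force"])
plan([(415,-200,200,180,5),(415,-100,210,190,3),(459.4,277.6,80,214,12),(459.4,277.6,10,214,3)])
E
```

```text
[-0.22545504 -0.54538969  0.6915452 ] 66.0781461899424 0.0
from [ 455.4 -309.5   71.2] 180.0 clock 13.8
{"dx": 0.2, "dy": 0.55, "dz": -0.64, "az": -0.0},
{"dx": 0.2, "dy": 0.55, "dz": -0.65, "az": -0.0},
{"dx": 0.21, "dy": 0.54, "dz": -0.64, "az": -0.0},
{"dx": 0.2, "dy": 0.55, "dz": -0.65, "az": -0.0},
{"dx": 0.2, "dy": 0.55, "dz": -0.64, "az": -0.0}
--
{"dx": 0.0, "dy": 0.83, "dz": -0.08, "az": -0.33},
{"dx": -0.05, "dy": 0.83, "dz": -0.09, "az": -0.34},
{"dx": -0.1, "dy": 0.83, "dz": -0.08, "az": -0.33}
--
{"dx": -0.23, "dy": 0.76, "dz": 0.27, "az": -0.2},
{"dx": -0.25, "dy": 0.75, "dz": 0.27, "az": -0.2},
{"dx": -0.28, "dy": 0.74, "dz": 0.27, "az": -0.2},
{"dx": -0.31, "dy": 0.73, "dz": 0.27, "az": -0.2},
{"dx": -0.33, "dy": 0.72, "dz": 0.27, "az": -0.2},
{"dx": -0.35, "dy": 0.71, "dz": 0.28, "az": -0.2},
{"dx": -0.38, "dy": 0.69, "dz": 0.27, "az": -0.2},
{"dx": -0.41, "dy": 0.69, "dz": 0.27, "az": -0.2},
{"dx": -0.42, "dy": 0.66, "dz": 0.27, "az": -0.2},
{"dx": -0.45, "dy": 0.65, "dz": 0.27, "az": -0.2},
{"dx": -0.48, "dy": 0.64, "dz": 0.27, "az": -0.2},
{"dx": -0.49, "dy": 0.62, "dz": 0.27, "az": -0.2}
--
{"dx": 0.0, "dy": 0.0, "dz": 0.58, "az": -0.0},
{"dx": 0.0, "dy": 0.0, "dz": 0.59, "az": -0.0},
{"dx": 0.0, "dy": 0.0, "dz": 0.58, "az": -0.0}
--
end [459.3 277.6  10. ] 214.0
```

Request:
{"api": "jog_arm", "payload": {"commands": [{"dx": 0.2, "dy": 0.55, "dz": -0.64, "ax": 0, "ay": 0, "az": 0, "gripper": 0.3}, {"dx": 0.2, "dy": 0.55, "dz": -0.64, "ax": 0, "ay": 0, "az": 0, "gripper": 0.3}, {"dx": 0.21, "dy": 0.54, "dz": -0.64, "ax": 0, "ay": 0, "az": 0, "gripper": 0.3}, {"dx": 0.2, "dy": 0.55, "dz": -0.65, "ax": 0, "ay": 0, "az": 0, "gripper": 0.3}, {"dx": 0.2, "dy": 0.55, "dz": -0.65, "ax": 0, "ay": 0, "az": 0, "gripper": 0.3}, {"dx": 0, "dy": 0.83, "dz": -0.08, "ax": 0, "ay": 0, "az": -0.33, "gripper": 0.3}, {"dx": -0.05, "dy": 0.83, "dz": -0.09, "ax": 0, "ay": 0, "az": -0.34, "gripper": 0.3}, {"dx": -0.1, "dy": 0.83, "dz": -0.08, "ax": 0, "ay": 0, "az": -0.33, "gripper": 0.3}]}}

```text
clock: 14.8
eef_pos: [415.5, -99.3, 210.4]
eef_rot: [-3.141, 0.0, -2.965]
wrist_force: [0.6, -0.4, 0.7]
finger_gap: 66.0
finger_force: 0.0
```

Request:
{"api": "jog_arm", "payload": {"commands": [{"dx": -0.23, "dy": 0.76, "dz": 0.27, "ax": 0, "ay": 0, "az": -0.2, "gripper": 0.3}, {"dx": -0.25, "dy": 0.75, "dz": 0.27, "ax": 0, "ay": 0, "az": -0.2, "gripper": 0.3}, {"dx": -0.28, "dy": 0.74, "dz": 0.27, "ax": 0, "ay": 0, "az": -0.2, "gripper": 0.3}, {"dx": -0.31, "dy": 0.73, "dz": 0.27, "ax": 0, "ay": 0, "az": -0.2, "gripper": 0.3}, {"dx": -0.33, "dy": 0.72, "dz": 0.27, "ax": 0, "ay": 0, "az": -0.2, "gripper": 0.3}, {"dx": -0.35, "dy": 0.71, "dz": 0.28, "ax": 0, "ay": 0, "az": -0.2, "gripper": 0.3}, {"dx": -0.38, "dy": 0.69, "dz": 0.27, "ax": 0, "ay": 0, "az": -0.2, "gripper": 0.3}, {"dx": -0.41, "dy": 0.69, "dz": 0.27, "ax": 0, "ay": 0, "az": -0.2, "gripper": 0.3}, {"dx": -0.42, "dy": 0.66, "dz": 0.27, "ax": 0, "ay": 0, "az": -0.2, "gripper": 0.3}, {"dx": -0.45, "dy": 0.65, "dz": 0.27, "ax": 0, "ay": 0, "az": -0.2, "gripper": 0.3}]}}

```text
clock: 16.05
eef_pos: [452.4, 215.2, 101.5]
eef_rot: [-3.142, 0.0, -2.617]
wrist_force: [0.1, 0.3, 0.8]
finger_gap: 65.7
finger_force: 0.0
```

Request:
{"api": "jog_arm", "payload": {"commands": [{"dx": -0.48, "dy": 0.64, "dz": 0.27, "ax": 0, "ay": 0, "az": -0.2, "gripper": 0.3}, {"dx": -0.49, "dy": 0.62, "dz": 0.27, "ax": 0, "ay": 0, "az": -0.2, "gripper": 0.3}, {"dx": 0, "dy": 0, "dz": 0.58, "ax": 0, "ay": 0, "az": 0, "gripper": 0.3}, {"dx": 0, "dy": 0, "dz": 0.58, "ax": 0, "ay": 0, "az": 0, "gripper": 0.3}, {"dx": 0, "dy": 0, "dz": 0, "ax": 0, "ay": 0, "az": 0, "gripper": 0.3}]}}

```text
clock: 16.68
eef_pos: [458.9, 277.0, 32.5]
eef_rot: [3.141, -0.003, -2.548]
wrist_force: [-0.0, 1.1, 0.1]
finger_gap: 65.3
finger_force: 0.0
```

```bash
python3 - <<'E'
from h import *
T=cam("top");S=cam("side");W=cam("wrist");f=lambda a,x,y,ww,h,W,H:cv2.resize(a[y:y+h,x:x+ww],(W,H),interpolation=cv2.INTER_CUBIC)
st=manip.read_state();p=st["eef_pos"];print(p,st["eef_rot"])
cv2.imwrite("pics/k5.png",np.vstack([np.hstack([f(S["image"],210,320,120,90,400,300),f(T["image"],110,170,120,90,400,300)]),np.hstack([f(W["image"],200,200,240,180,400,300),f(S["image"],310,170,100,75,400,300)])])[:,:,::-1])
hsv=cv2.cvtColor(T["image"],cv2.COLOR_RGB2HSV)
E
```

```text
[460.18948122 277.52843974  34.66762241] [-3.14145834e+00  1.39621232e-03 -2.54836910e+00]
```

View pics/k5.png

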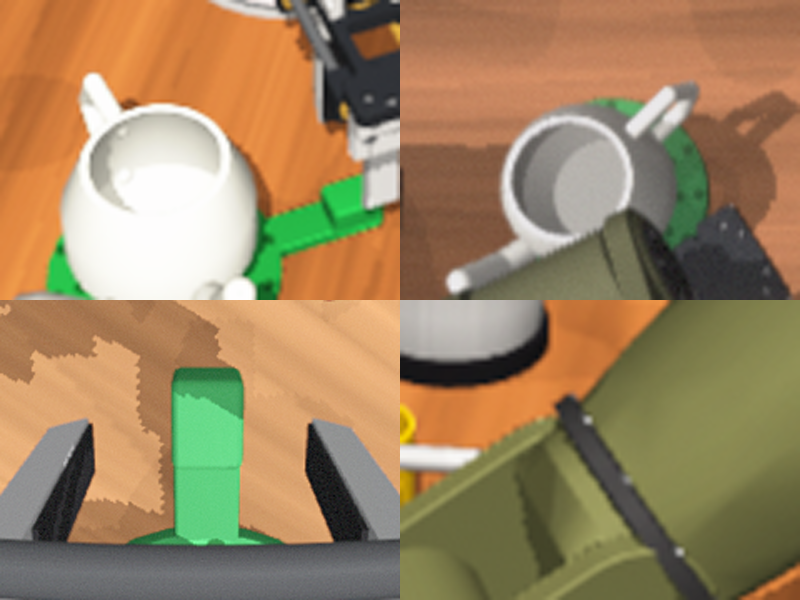

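The wrist view shows the fingers straddling the grip, square to it and centred within about 3 mm. I'll go down and pinch.

Request:
{"api": "jog_arm", "payload": {"commands": [{"dx": 0, "dy": 0, "dz": 0.5, "ax": 0, "ay": 0, "az": 0, "gripper": 0.3}, {"dx": 0, "dy": 0, "dz": 0.4, "ax": 0, "ay": 0, "az": 0, "gripper": 0.3}, {"dx": 0, "dy": 0, "dz": 0.13, "ax": 0, "ay": 0, "az": 0, "gripper": 0.3}, {"dx": 0, "dy": 0, "dz": 0, "ax": 0, "ay": 0, "az": 0, "gripper": 0.3}]}}

```text
clock: 17.32
eef_pos: [459.7, 277.3, -7.6]
eef_rot: [3.142, -0.0, -2.548]
wrist_force: [0.3, -1.0, -0.4]
finger_gap: 66.1
finger_force: 0.0
```

Request:
{"api": "jog_arm", "payload": {"commands": [{"dx": 0, "dy": 0, "dz": 0, "ax": 0, "ay": 0, "az": 0, "gripper": 0.6}, {"dx": 0, "dy": 0, "dz": 0, "ax": 0, "ay": 0, "az": 0, "gripper": 0.8}, {"dx": 0, "dy": 0, "dz": 0, "ax": 0, "ay": 0, "az": 0, "gripper": 1}, {"dx": 0, "dy": 0, "dz": 0, "ax": 0, "ay": 0, "az": 0, "gripper": 1}, {"dx": 0, "dy": 0, "dz": 0, "ax": 0, "ay": 0, "az": 0, "gripper": 1}, {"dx": 0, "dy": 0, "dz": 0, "ax": 0, "ay": 0, "az": 0, "gripper": 1}], "squeeze": 50}}

```text
clock: 18.08
eef_pos: [459.5, 277.5, -7.5]
eef_rot: [3.141, -0.0, -2.548]
wrist_force: [-3.2, 2.3, 3.0]
finger_gap: 25.7
finger_force: 50.0
```

```bash
python3 - <<'E'
from h import *
s=manip.read_state();p=s["eef_pos"];yaw=np.degrees(s["eef_rot"][2])%360;print(p,yaw)
th0=yaw-180; c0=np.array([559.,345.]);c1=np.array([560.,32.]);N=30
L=np.hypot(*(c0-p[:2]));a0=np.degrees(np.arctan2(*(c0-p[:2])[::-1]));print("L",L,"dir",a0)
w=[]
for i in range(1,N+1):
    u=i/N; u=u*u*(3-2*u)*.5+u*.5
    c=c0+(c1-c0)*u; a=np.radians(a0*(1-u)+0*u); g=c-L*np.array([np.cos(a),np.sin(a)])
    w.append((g[0],g[1],p[2],180+np.degrees(a)+(yaw-180-a0)*(1-u)*1,1))
import io,contextlib
b=io.StringIO()
with contextlib.redirect_stdout(b): plan(w)
r=[json.loads(l.rstrip(",")) for l in b.getvalue().splitlines() if l.startswith("{")]
for x in r: print(x["dx"],x["dy"],x["dz"],x["az"])
print(b.getvalue().splitlines()[-1])
E
```

```text
[459.54959211 277.48808541  -7.54060964] 214.01140706944972
L 120.2008412618744 dir 34.17062391228764
0.08 -0.09 0.0 0.06
0.09 -0.1 0.0 0.08
0.1 -0.11 0.0 0.08
0.11 -0.14 0.0 0.09
0.12 -0.14 0.0 0.1
0.12 -0.16 0.0 0.11
0.13 -0.17 0.0 0.11
0.13 -0.18 0.0 0.12
0.12 -0.2 0.0 0.13
0.13 -0.2 0.0 0.13
0.12 -0.21 0.0 0.13
0.12 -0.22 0.0 0.14
0.12 -0.23 0.0 0.14
0.11 -0.23 0.0 0.14
0.1 -0.23 0.0 0.14
0.09 -0.24 0.0 0.14
0.09 -0.24 0.0 0.14
0.07 -0.23 0.0 0.14
0.07 -0.24 0.0 0.14
0.06 -0.23 0.0 0.13
0.05 -0.23 0.0 0.13
0.04 -0.22 0.0 0.13
0.04 -0.21 0.0 0.12
0.03 -0.2 0.0 0.11
0.02 -0.19 0.0 0.11
0.01 -0.18 0.0 0.1
0.01 -0.16 0.0 0.09
0.01 -0.15 0.0 0.09
0.0 -0.12 0.0 0.07
0.0 -0.12 0.0 0.06
end [439.9  31.8  -7.5] -180.0
```

Request:
{"api": "jog_arm", "payload": {"commands": [{"dx": 0.08, "dy": -0.09, "dz": 0, "ax": 0, "ay": 0, "az": 0.06, "gripper": 1}, {"dx": 0.09, "dy": -0.1, "dz": 0, "ax": 0, "ay": 0, "az": 0.08, "gripper": 1}, {"dx": 0.1, "dy": -0.11, "dz": 0, "ax": 0, "ay": 0, "az": 0.08, "gripper": 1}, {"dx": 0.11, "dy": -0.14, "dz": 0, "ax": 0, "ay": 0, "az": 0.09, "gripper": 1}, {"dx": 0.12, "dy": -0.14, "dz": 0, "ax": 0, "ay": 0, "az": 0.1, "gripper": 1}, {"dx": 0.12, "dy": -0.16, "dz": 0, "ax": 0, "ay": 0, "az": 0.11, "gripper": 1}, {"dx": 0.13, "dy": -0.17, "dz": 0, "ax": 0, "ay": 0, "az": 0.11, "gripper": 1}, {"dx": 0.13, "dy": -0.18, "dz": 0, "ax": 0, "ay": 0, "az": 0.12, "gripper": 1}, {"dx": 0.12, "dy": -0.2, "dz": 0, "ax": 0, "ay": 0, "az": 0.13, "gripper": 1}, {"dx": 0.13, "dy": -0.2, "dz": 0, "ax": 0, "ay": 0, "az": 0.13, "gripper": 1}]}}

```text
clock: 19.32
eef_pos: [449.8, 202.7, -7.5]
eef_rot: [3.142, 0.001, -2.725]
wrist_force: [0.2, 3.8, 0.7]
finger_gap: 25.6
finger_force: 50.2
```

Request:
{"api": "jog_arm", "payload": {"commands": [{"dx": 0.12, "dy": -0.21, "dz": 0, "ax": 0, "ay": 0, "az": 0.13, "gripper": 1}, {"dx": 0.12, "dy": -0.22, "dz": 0, "ax": 0, "ay": 0, "az": 0.14, "gripper": 1}, {"dx": 0.12, "dy": -0.23, "dz": 0, "ax": 0, "ay": 0, "az": 0.14, "gripper": 1}, {"dx": 0.11, "dy": -0.23, "dz": 0, "ax": 0, "ay": 0, "az": 0.14, "gripper": 1}, {"dx": 0.1, "dy": -0.23, "dz": 0, "ax": 0, "ay": 0, "az": 0.14, "gripper": 1}, {"dx": 0.09, "dy": -0.24, "dz": 0, "ax": 0, "ay": 0, "az": 0.14, "gripper": 1}, {"dx": 0.09, "dy": -0.24, "dz": 0, "ax": 0, "ay": 0, "az": 0.14, "gripper": 1}, {"dx": 0.07, "dy": -0.23, "dz": 0, "ax": 0, "ay": 0, "az": 0.14, "gripper": 1}, {"dx": 0.07, "dy": -0.24, "dz": 0, "ax": 0, "ay": 0, "az": 0.14, "gripper": 1}, {"dx": 0.06, "dy": -0.23, "dz": 0, "ax": 0, "ay": 0, "az": 0.13, "gripper": 1}]}}

```text
clock: 20.58
eef_pos: [441.4, 103.1, -7.6]
eef_rot: [3.141, 0.0, -2.966]
wrist_force: [-0.0, 4.8, 1.3]
finger_gap: 25.7
finger_force: 50.2
```

Request:
{"api": "jog_arm", "payload": {"commands": [{"dx": 0.05, "dy": -0.23, "dz": 0, "ax": 0, "ay": 0, "az": 0.13, "gripper": 1}, {"dx": 0.04, "dy": -0.22, "dz": 0, "ax": 0, "ay": 0, "az": 0.13, "gripper": 1}, {"dx": 0.04, "dy": -0.21, "dz": 0, "ax": 0, "ay": 0, "az": 0.12, "gripper": 1}, {"dx": 0.03, "dy": -0.2, "dz": 0, "ax": 0, "ay": 0, "az": 0.11, "gripper": 1}, {"dx": 0.02, "dy": -0.19, "dz": 0, "ax": 0, "ay": 0, "az": 0.11, "gripper": 1}, {"dx": 0.01, "dy": -0.18, "dz": 0, "ax": 0, "ay": 0, "az": 0.1, "gripper": 1}, {"dx": 0.01, "dy": -0.16, "dz": 0, "ax": 0, "ay": 0, "az": 0.09, "gripper": 1}, {"dx": 0.01, "dy": -0.15, "dz": 0, "ax": 0, "ay": 0, "az": 0.09, "gripper": 1}, {"dx": 0, "dy": -0.12, "dz": 0, "ax": 0, "ay": 0, "az": 0.07, "gripper": 1}, {"dx": 0, "dy": -0.12, "dz": 0, "ax": 0, "ay": 0, "az": 0.06, "gripper": 1}]}}

```text
clock: 21.82
eef_pos: [439.8, 31.5, -7.6]
eef_rot: [3.141, -0.0, 3.141]
wrist_force: [-0.4, 6.9, 2.9]
finger_gap: 25.3
finger_force: 50.3
```

```bash
python3 - <<'E'
from h import *
T=cam("top");S=cam("side");f=lambda a,x,y,ww,h,W,H:cv2.resize(a[y:y+h,x:x+ww],(W,H),interpolation=cv2.INTER_CUBIC)
st=manip.read_state();print(st["eef_pos"],st["eef_rot"],st["finger_gap"],st["finger_force"])
cv2.imwrite("pics/k6.png",np.hstack([f(S["image"],220,220,144,216,400,600),f(T["image"],250,175,120,180,400,600)])[:,:,::-1])
for p in [(560,32,0),(560,32,10),(560,32,105)]: print(np.round(proj(S,p),1),np.round(proj(T,p),1))
E
```

```text
[439.83763781  31.13810004  -7.55726586] [-3.14133539e+00 -3.43880149e-05  3.14086180e+00] 25.407835557880638 50.08425951004028
[296.2 298.6] [305.4 229.2]
[296.1 295.6] [305.3 228.8]
[295.4 265.3] [304. 224.]
```

View pics/k6.png

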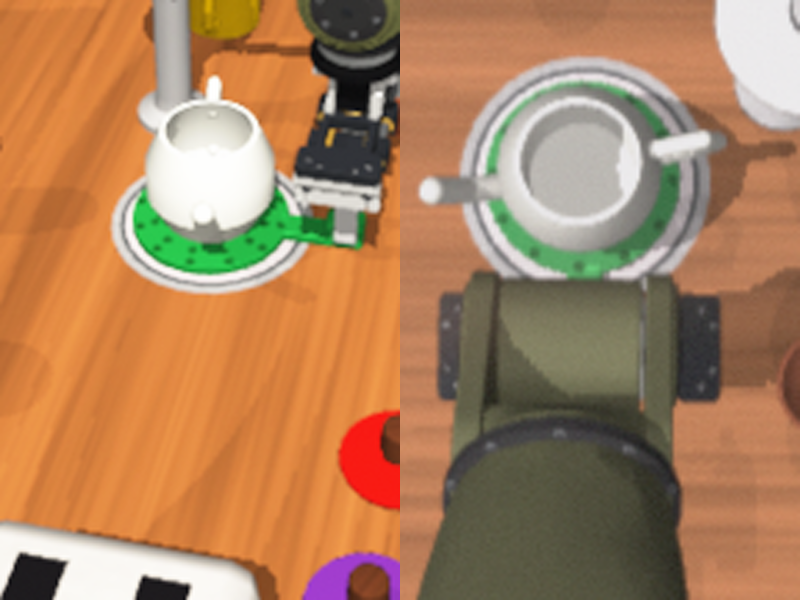

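The trivet is centred on the plate: trivet px (305.1,228.6), expected (305.3,228.8). The pot mouth is at about (303.4,222.2). I'll release and go to the spout.

Request:
{"api": "jog_arm", "payload": {"commands": [{"dx": 0, "dy": 0, "dz": 0, "ax": 0, "ay": 0, "az": 0, "gripper": 0.45}, {"dx": 0, "dy": 0, "dz": 0, "ax": 0, "ay": 0, "az": 0, "gripper": 0.45}, {"dx": 0, "dy": 0, "dz": 0, "ax": 0, "ay": 0, "az": 0, "gripper": 0.45}, {"dx": 0, "dy": 0, "dz": -0.4, "ax": 0, "ay": 0, "az": 0, "gripper": 0.45}, {"dx": 0, "dy": 0, "dz": -0.8, "ax": 0, "ay": 0, "az": 0, "gripper": 0.45}, {"dx": 0, "dy": 0, "dz": -1, "ax": 0, "ay": 0, "az": 0, "gripper": 0.45}, {"dx": 0, "dy": 0, "dz": -1, "ax": 0, "ay": 0, "az": 0, "gripper": 0.45}, {"dx": 0, "dy": 0, "dz": -1, "ax": 0, "ay": 0, "az": 0, "gripper": 0.45}, {"dx": 0, "dy": 0, "dz": -1, "ax": 0, "ay": 0, "az": 0, "gripper": 0.45}, {"dx": 0.8, "dy": 0, "dz": -0.5, "ax": 0, "ay": 0, "az": 0, "gripper": 0.45}]}}

```text
clock: 23.18
eef_pos: [408.6, 31.6, 222.0]
eef_rot: [-3.142, 0.002, 3.141]
wrist_force: [0.3, 0.2, -0.4]
finger_gap: 51.7
finger_force: 0.0
```

```bash
python3 - <<'E'
from h import *
T=cam("top");im=T["image"];g=cv2.cvtColor(im,cv2.COLOR_RGB2GRAY);hsv=cv2.cvtColor(im,cv2.COLOR_RGB2HSV)
U=lambda u,z:np.round(unproj(T,u,z),1)
# trivet
m=cv2.inRange(hsv,(50,80,40),(80,255,255));m[258:]=0;m[:, :268]=0;m[:,345:]=0
p=np.argwhere(m)[:,::-1].astype(np.float32)
h=cv2.convexHull(p);e=cv2.fitEllipse(h);print("trivet",len(p),e,U(e[0],10))
c=cv2.HoughCircles(cv2.resize(g[180:280,255:355],None,fx=4,fy=4,interpolation=cv2.INTER_CUBIC),cv2.HOUGH_GRADIENT,1.0,5,param1=120,param2=30,minRadius=55,maxRadius=180)
for q in c[0][:8]: print("hough",np.round([255+q[0]/4,180+q[1]/4,q[2]/4],1),U((255+q[0]/4,180+q[1]/4),105)[:2],U((255+q[0]/4,180+q[1]/4),0)[:2])
d=cv2.HoughCircles(cv2.resize(g[140:225,335:420],None,fx=4,fy=4,interpolation=cv2.INTER_CUBIC),cv2.HOUGH_GRADIENT,1.0,5,param1=120,param2=30,minRadius=100,maxRadius=140)
for q in d[0][:4]: print("dial",np.round([335+q[0]/4,140+q[1]/4,q[2]/4],1),U((335+q[0]/4,140+q[1]/4),233))
plan([(502,-121.5,225,185,5),(502,-121.5,142,185,4)])
E
```

```text
trivet 523 ((304.92071533203125, 228.2506103515625), (56.9028434753418, 57.779266357421875), 173.3670196533203) [561.2  32.8  10. ]
hough [305.1 229.4  32.4] [548.1  29.4] [559.6  32.6]
hough [304.9 228.1  33.2] [550.9  30. ] [562.6  33.2]
hough [303.9 230.9  32.1] [544.8  32.1] [556.   35.6]
hough [306.9 229.6  31. ] [547.6  25.6] [559.1  28.4]
hough [306.4 227.4  30.4] [552.5  26.7] [564.5  29.7]
hough [303.9 229.6  33. ] [547.6  32.1] [559.   35.6]
hough [302.9 228.6  31.8] [549.7  34.3] [561.4  38. ]
hough [305.9 230.9  33.9] [544.8  27.7] [556.   30.8]Traceback (most recent call last):
  File "<stdin>", line 11, in <module>
TypeError: 'NoneType' object is not subscriptable
```

```bash
python3 - <<'E'
from h import *
plan([(502.4,-121.5,225,185,5),(502.4,-121.5,142,185,4)])
E
```

```text
from [405.9  31.8 223.7] -180.0 clock 23.225
{"dx": -0.48, "dy": -0.77, "dz": -0.01, "az": -0.1},
{"dx": -0.47, "dy": -0.77, "dz": 0.0, "az": -0.1},
{"dx": -0.46, "dy": -0.78, "dz": -0.01, "az": -0.1},
{"dx": -0.44, "dy": -0.79, "dz": -0.01, "az": -0.1},
{"dx": -0.42, "dy": -0.8, "dz": 0.0, "az": -0.1}
--
{"dx": 0.0, "dy": 0.0, "dz": 0.52, "az": 0.0},
{"dx": 0.0, "dy": 0.0, "dz": 0.52, "az": 0.0},
{"dx": 0.0, "dy": 0.0, "dz": 0.51, "az": 0.0},
{"dx": 0.0, "dy": 0.0, "dz": 0.52, "az": 0.0}
--
end [ 502.2 -121.4  142.1] -175.0
```

Request:
{"api": "jog_arm", "payload": {"commands": [{"dx": -0.48, "dy": -0.77, "dz": 0, "ax": 0, "ay": 0, "az": -0.1, "gripper": 0.45}, {"dx": -0.47, "dy": -0.77, "dz": 0, "ax": 0, "ay": 0, "az": -0.1, "gripper": 0.45}, {"dx": -0.46, "dy": -0.78, "dz": 0, "ax": 0, "ay": 0, "az": -0.1, "gripper": 0.45}, {"dx": -0.44, "dy": -0.79, "dz": 0, "ax": 0, "ay": 0, "az": -0.1, "gripper": 0.45}, {"dx": -0.42, "dy": -0.8, "dz": 0, "ax": 0, "ay": 0, "az": -0.1, "gripper": 0.45}, {"dx": 0, "dy": 0, "dz": 0, "ax": 0, "ay": 0, "az": 0, "gripper": 0.45}, {"dx": 0, "dy": 0, "dz": 0.5, "ax": 0, "ay": 0, "az": 0, "gripper": 0.45}]}}

```text
clock: 24.1
eef_pos: [504.5, -121.5, 200.8]
eef_rot: [-3.141, 0.002, -3.055]
wrist_force: [0.5, -0.2, -0.1]
finger_gap: 52.0
finger_force: 0.0
```

Request:
{"api": "jog_arm", "payload": {"commands": [{"dx": 0, "dy": 0, "dz": 0.5, "ax": 0, "ay": 0, "az": 0, "gripper": 0.45}, {"dx": 0, "dy": 0, "dz": 0.5, "ax": 0, "ay": 0, "az": 0, "gripper": 0.45}, {"dx": 0, "dy": 0, "dz": 0.5, "ax": 0, "ay": 0, "az": 0, "gripper": 0.45}, {"dx": 0, "dy": 0, "dz": 0, "ax": 0, "ay": 0, "az": 0, "gripper": 0.7}, {"dx": 0, "dy": 0, "dz": 0, "ax": 0, "ay": 0, "az": 0, "gripper": 1}, {"dx": 0, "dy": 0, "dz": 0, "ax": 0, "ay": 0, "az": 0, "gripper": 1}, {"dx": 0, "dy": 0, "dz": 0, "ax": 0, "ay": 0, "az": 0, "gripper": 1}, {"dx": 0, "dy": 0, "dz": 0, "ax": 0, "ay": 0, "az": 0, "gripper": 1}], "squeeze": 15}}

```text
clock: 25.1
eef_pos: [504.4, -121.6, 140.9]
eef_rot: [-3.141, 0.001, -3.054]
wrist_force: [-0.8, 1.3, 3.6]
finger_gap: 15.2
finger_force: 15.0
```

```bash
cat > arc.py <<'E'
from h import *
import io,contextlib
def arc(c,dth,N,ext=None):
    """rows for circle about c by dth degrees (world), rotating the tool with it"""
    s=manip.read_state();p=np.array(s["eef_pos"]);yaw=np.degrees(s["eef_rot"][2])
    v=p[:2]-c;print("r",np.hypot(*v),"az",np.degrees(np.arctan2(v[1],v[0]))%360,"yaw",yaw%360,s["eef_pos"],s["finger_gap"],s["wrist_force"])
    w=[]
    for i in range(1,N+1):
        g=c+Ro.from_euler("z",dth*i/N,degrees=True).apply(np.append(v,0))[:2]; w.append((*g,p[2],yaw+dth*i/N,1))
    b=io.StringIO()
    with contextlib.redirect_stdout(b): plan(w)
    for l in b.getvalue().splitlines():
        if l.startswith("{"): x=json.loads(l.rstrip(","));print(x["dx"],x["dy"],x["dz"],x["az"])
    print(b.getvalue().splitlines()[-1])
E
python3 -c "
from arc import *
c=np.array([632.,-110.]);m=np.array([563.5,33.]);t=np.degrees(np.arctan2(*(m-c)[::-1]));print('target az',t)
p=manip.read_state()['eef_pos'][:2]-c;a=np.degrees(np.arctan2(p[1],p[0]))%360
arc(c,t-a,16)"
```

```text
target az 115.59539854981313
r 128.13432854534045 az 185.18426973942894 yaw 184.99541440804146 [ 504.38983775 -121.57811053  140.85522692] 15.249992053980948 [-0.81494532  1.33581709  3.55059424]
-0.01 0.24 0.0 0.43
-0.01 0.25 0.0 0.44
-0.01 0.24 0.0 0.43
0.0 0.24 0.0 0.44
-0.01 0.24 0.0 0.43
-0.01 0.25 0.0 0.44
-0.01 0.24 0.0 0.43
-0.01 0.24 0.0 0.44
-0.01 0.25 0.0 0.43
-0.01 0.24 0.0 0.44
0.0 0.24 0.0 0.43
-0.01 0.24 0.0 0.44
-0.01 0.25 0.0 0.43
-0.01 0.24 0.0 0.44
-0.01 0.24 0.0 0.43
-0.01 0.25 0.0 0.44
end [576.9   5.5 140.9] -244.6
```

Request:
{"api": "jog_arm", "payload": {"commands": [{"dx": -0.01, "dy": 0.24, "dz": 0, "ax": 0, "ay": 0, "az": 0.43, "gripper": 1}, {"dx": -0.01, "dy": 0.25, "dz": 0, "ax": 0, "ay": 0, "az": 0.44, "gripper": 1}, {"dx": -0.01, "dy": 0.24, "dz": 0, "ax": 0, "ay": 0, "az": 0.43, "gripper": 1}, {"dx": 0, "dy": 0.24, "dz": 0, "ax": 0, "ay": 0, "az": 0.44, "gripper": 1}, {"dx": -0.01, "dy": 0.24, "dz": 0, "ax": 0, "ay": 0, "az": 0.43, "gripper": 1}, {"dx": -0.01, "dy": 0.25, "dz": 0, "ax": 0, "ay": 0, "az": 0.44, "gripper": 1}, {"dx": -0.01, "dy": 0.24, "dz": 0, "ax": 0, "ay": 0, "az": 0.43, "gripper": 1}, {"dx": -0.01, "dy": 0.24, "dz": 0, "ax": 0, "ay": 0, "az": 0.44, "gripper": 1}]}}

```text
clock: 26.1
eef_pos: [520.1, -46.2, 140.8]
eef_rot: [-3.142, -0.001, 2.619]
wrist_force: [-4.5, 2.5, 7.4]
finger_gap: 15.8
finger_force: 15.0
```

Request:
{"api": "jog_arm", "payload": {"commands": [{"dx": -0.01, "dy": 0.25, "dz": 0, "ax": 0, "ay": 0, "az": 0.43, "gripper": 1}, {"dx": -0.01, "dy": 0.24, "dz": 0, "ax": 0, "ay": 0, "az": 0.44, "gripper": 1}, {"dx": 0, "dy": 0.24, "dz": 0, "ax": 0, "ay": 0, "az": 0.43, "gripper": 1}, {"dx": -0.01, "dy": 0.24, "dz": 0, "ax": 0, "ay": 0, "az": 0.44, "gripper": 1}, {"dx": -0.01, "dy": 0.25, "dz": 0, "ax": 0, "ay": 0, "az": 0.43, "gripper": 1}, {"dx": -0.01, "dy": 0.24, "dz": 0, "ax": 0, "ay": 0, "az": 0.44, "gripper": 1}, {"dx": -0.01, "dy": 0.24, "dz": 0, "ax": 0, "ay": 0, "az": 0.43, "gripper": 1}, {"dx": -0.01, "dy": 0.25, "dz": 0, "ax": 0, "ay": 0, "az": 0.44, "gripper": 1}, {"dx": 0, "dy": 0, "dz": 0, "ax": 0, "ay": 0, "az": 0, "gripper": 1}]}}

```text
clock: 27.22
eef_pos: [576.8, 7.5, 140.8]
eef_rot: [3.141, -0.002, 2.014]
wrist_force: [-4.4, 12.0, 7.1]
finger_gap: 15.4
finger_force: 15.0
```

```bash
python3 -c "
from arc import *
c=np.array([632.,-110.]);arc(c,1,1)"
```

```text
r 129.80938738908756 az 115.14470460710632 yaw 115.39386244455982 [576.84323102   7.50833115 140.83806241] 15.434548607011626 [-4.40257132 11.98516037  7.07483158]
0.0 -0.06 0.0 -0.1
end [574.7   6.5 140.8] 116.4
```

Request:
{"api": "jog_arm", "payload": {"commands": [{"dx": 0, "dy": 0, "dz": 0, "ax": 0, "ay": 0, "az": 0, "gripper": 0.45}, {"dx": 0, "dy": 0, "dz": 0, "ax": 0, "ay": 0, "az": 0, "gripper": 0.45}, {"dx": 0, "dy": 0, "dz": 0, "ax": 0, "ay": 0, "az": 0, "gripper": 0.45}, {"dx": 0, "dy": 0, "dz": -0.4, "ax": 0, "ay": 0, "az": 0, "gripper": 0.45}, {"dx": 0, "dy": 0, "dz": -0.8, "ax": 0, "ay": 0, "az": 0, "gripper": 0.45}, {"dx": 0, "dy": 0, "dz": -0.9, "ax": 0, "ay": 0, "az": 0, "gripper": 0.45}, {"dx": 0, "dy": 0, "dz": -0.9, "ax": 0, "ay": 0, "az": 0, "gripper": 0.45}, {"dx": 0, "dy": 0, "dz": -0.8, "ax": 0, "ay": 0, "az": 0, "gripper": 0.45}]}}

```text
clock: 28.22
eef_pos: [576.6, 5.4, 295.1]
eef_rot: [3.14, 0.001, 2.014]
wrist_force: [-0.2, -0.4, 0.1]
finger_gap: 51.5
finger_force: 0.0
```

```bash
python3 -c "
from h import *
plan([(636,-198,295,92.6,7),(636,-198,255,92.6,2)])"
```

```text
from [576.6   5.4 295.1] 115.4 clock 28.225
{"dx": -0.75, "dy": -0.12, "dz": 0.0, "az": 0.33},
{"dx": -0.75, "dy": -0.08, "dz": 0.0, "az": 0.32},
{"dx": -0.76, "dy": -0.03, "dz": 0.0, "az": 0.33},
{"dx": -0.75, "dy": 0.01, "dz": 0.0, "az": 0.32},
{"dx": -0.76, "dy": 0.05, "dz": 0.0, "az": 0.33},
{"dx": -0.75, "dy": 0.09, "dz": 0.0, "az": 0.32},
{"dx": -0.74, "dy": 0.14, "dz": 0.0, "az": 0.33}
--
{"dx": 0.0, "dy": 0.0, "dz": 0.5, "az": -0.0},
{"dx": 0.0, "dy": 0.0, "dz": 0.5, "az": -0.0}
--
end [ 635.9 -197.9  255.1] 92.6
```

Request:
{"api": "jog_arm", "payload": {"commands": [{"dx": -0.75, "dy": -0.12, "dz": 0, "ax": 0, "ay": 0, "az": 0.33, "gripper": 0.45}, {"dx": -0.75, "dy": -0.08, "dz": 0, "ax": 0, "ay": 0, "az": 0.32, "gripper": 0.45}, {"dx": -0.76, "dy": -0.03, "dz": 0, "ax": 0, "ay": 0, "az": 0.33, "gripper": 0.45}, {"dx": -0.75, "dy": 0.01, "dz": 0, "ax": 0, "ay": 0, "az": 0.32, "gripper": 0.45}, {"dx": -0.76, "dy": 0.05, "dz": 0, "ax": 0, "ay": 0, "az": 0.33, "gripper": 0.45}, {"dx": -0.75, "dy": 0.09, "dz": 0, "ax": 0, "ay": 0, "az": 0.32, "gripper": 0.45}, {"dx": -0.74, "dy": 0.14, "dz": 0, "ax": 0, "ay": 0, "az": 0.33, "gripper": 0.45}, {"dx": 0, "dy": 0, "dz": 0.4, "ax": 0, "ay": 0, "az": 0, "gripper": 0.45}]}}

```text
clock: 29.22
eef_pos: [636.3, -199.6, 277.4]
eef_rot: [3.14, 0.001, 1.614]
wrist_force: [-0.1, 0.3, -0.5]
finger_gap: 51.6
finger_force: 0.0
```

```bash
python3 - <<'E'
from h import *
T=cam("top");S=cam("side");W=cam("wrist");f=lambda a,x,y,ww,h,W,H:cv2.resize(a[y:y+h,x:x+ww],(W,H),interpolation=cv2.INTER_CUBIC)
st=manip.read_state();print(st["eef_pos"],st["eef_rot"])
cv2.imwrite("pics/k7.png",np.vstack([np.hstack([f(S["image"],230,180,160,120,400,300),f(T["image"],260,170,120,90,400,300)]),np.hstack([f(W["image"],160,150,320,240,400,300),f(T["image"],400,230,100,75,400,300)])])[:,:,::-1])
for p in [(563.5,33,105),(632,-110,172),(563.5,33,136),(563.5,33,172)]: print(np.round(proj(S,p),1),np.round(proj(T,p),1))
E
```

```text
[ 635.64591605 -197.01866978  275.82908808] [-3.14014489e+00 -7.30483024e-04  1.61715306e+00]
[293.9 265.3] [303.5 222.4]
[280.6 206.5] [371.8 186. ]
[293.6 254.9] [303.1 220.6]
[293.3 242.3] [302.5 218.4]
```

View pics/k7.png

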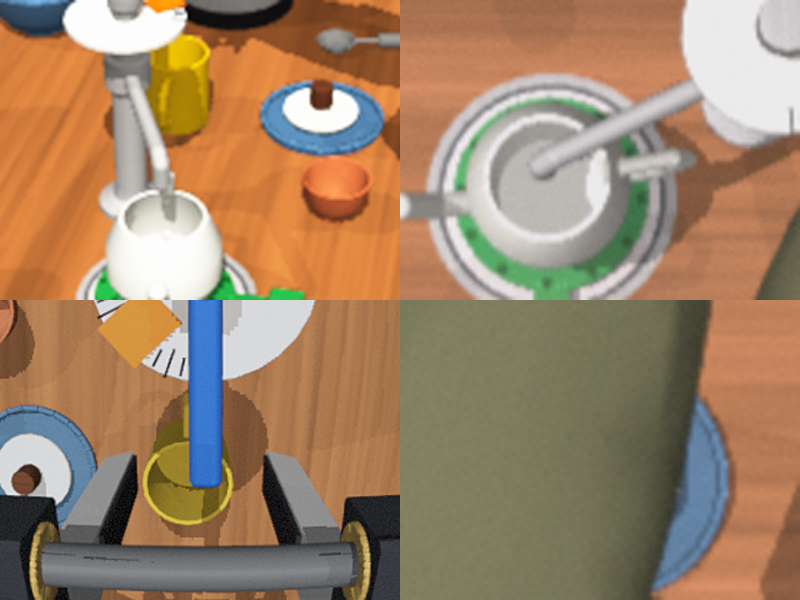

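The side view shows the lid centred and level on the saucer, and the spout end is inside the mouth outline. In the wrist view the lever runs centred between the fingers. I'll measure the mouth centre by edge profiles before turning the lever.

```bash
python3 - <<'E'
from h import *
T=cam("top");S=cam("side");g=cv2.cvtColor(T["image"],cv2.COLOR_RGB2GRAY).astype(int);gs=cv2.cvtColor(S["image"],cv2.COLOR_RGB2GRAY).astype(int)
for r in (221,224,228): print("top row",r,"from 280",g[r,280:330].tolist())
for c in (294,298): print("top col",c,"from 196",g[196:250,c].tolist())
for r in (262,266): print("side row",r,"from 268",gs[r,268:325].tolist())
E
```

```text
top row 221 from 280 [188, 201, 210, 214, 219, 232, 228, 152, 134, 138, 151, 178, 185, 184, 185, 185, 183, 185, 181, 168, 179, 182, 172, 158, 143, 123, 125, 169, 179, 185, 185, 184, 185, 184, 184, 185, 203, 231, 234, 233, 225, 207, 181, 124, 120, 142, 183, 183, 178, 178]
top row 224 from 280 [197, 204, 213, 217, 218, 232, 222, 147, 134, 143, 179, 183, 183, 184, 186, 186, 183, 187, 184, 184, 176, 167, 161, 163, 169, 176, 182, 185, 186, 186, 187, 186, 185, 185, 185, 197, 232, 235, 234, 233, 232, 206, 189, 134, 120, 116, 114, 105, 110, 127]
top row 228 from 280 [200, 208, 214, 219, 221, 227, 231, 190, 140, 155, 184, 187, 185, 185, 183, 186, 185, 182, 182, 184, 184, 184, 185, 187, 183, 186, 184, 185, 184, 182, 185, 185, 183, 182, 185, 197, 232, 234, 235, 234, 235, 231, 189, 133, 119, 119, 113, 109, 104, 98]
top col 294 from 196 [194, 158, 165, 219, 223, 191, 153, 155, 165, 175, 196, 224, 229, 195, 156, 148, 150, 147, 148, 152, 169, 182, 183, 186, 185, 185, 184, 184, 186, 185, 184, 185, 183, 184, 186, 183, 186, 183, 184, 185, 188, 214, 230, 231, 221, 214, 209, 203, 197, 193, 188, 179, 155
[... 214 characters left out ...]
185, 184, 183, 186, 186, 189, 216, 230, 226, 213, 203, 198, 194, 186, 180, 176, 155]
side row 262 from 268 [141, 142, 178, 223, 232, 232, 235, 237, 239, 241, 244, 251, 248, 199, 135, 143, 159, 178, 185, 191, 197, 200, 203, 206, 207, 207, 184, 148, 148, 147, 147, 150, 177, 199, 196, 193, 188, 182, 176, 167, 150, 212, 248, 236, 156, 128, 128, 132, 136, 140, 138, 133, 132, 134, 138, 141, 141]
side row 266 from 268 [150, 154, 157, 160, 160, 160, 178, 197, 195, 237, 250, 220, 142, 150, 155, 168, 192, 207, 212, 217, 221, 223, 224, 226, 226, 226, 226, 203, 163, 161, 159, 158, 191, 218, 215, 213, 209, 205, 200, 192, 188, 183, 177, 236, 249, 225, 171, 152, 151, 148, 144, 142, 146, 150, 152, 150, 151]
```

The mouth centre is at about (562,33) and the outlet is within about 3 mm of it. Now the lever.

Request:
{"api": "jog_arm", "payload": {"commands": [{"dx": 0, "dy": 0, "dz": 0.5, "ax": 0, "ay": 0, "az": 0, "gripper": 0.45}, {"dx": 0, "dy": 0, "dz": 0.5, "ax": 0, "ay": 0, "az": 0, "gripper": 0.45}, {"dx": 0, "dy": 0, "dz": 0.2, "ax": 0, "ay": 0, "az": 0, "gripper": 0.45}, {"dx": 0, "dy": 0, "dz": 0, "ax": 0, "ay": 0, "az": 0, "gripper": 0.7}, {"dx": 0, "dy": 0, "dz": 0, "ax": 0, "ay": 0, "az": 0, "gripper": 1}, {"dx": 0, "dy": 0, "dz": 0, "ax": 0, "ay": 0, "az": 0, "gripper": 1}, {"dx": 0, "dy": 0, "dz": 0, "ax": 0, "ay": 0, "az": 0, "gripper": 1}, {"dx": 0, "dy": 0, "dz": 0, "ax": 0, "ay": 0, "az": 0, "gripper": 1}], "squeeze": 15}}

```text
clock: 30.48
eef_pos: [636.4, -197.9, 228.8]
eef_rot: [3.14, 0.0, 1.616]
wrist_force: [2.4, -0.9, 1.6]
finger_gap: 16.0
finger_force: 15.0
```

```bash
python3 - <<'E'
from arc import *
c=np.array([632.,-110.])
a=cv2.imread("pics/top0.png");hsv=cv2.cvtColor(a,cv2.COLOR_BGR2HSV);T=cam("top")
m=cv2.inRange(hsv,(10,140,200),(20,255,255));m[:180]=0;m[212:]=0;m[:,:375]=0;m[:,405:]=0
p=np.argwhere(m)[:,::-1].astype(np.float32);r=cv2.minAreaRect(p);q=unproj(T,p.mean(0),233);print(len(p),p.mean(0),r,q,"az",np.degrees(np.arctan2(q[1]-c[1],q[0]-c[0])),np.hypot(*(q[:2]-c)))
b=cv2.boxPoints(r);u=np.array([unproj(T,x,233)[:2] for x in b]);
for i in range(4):d=u[(i+1)%4]-u[i];print(np.round(np.hypot(*d),1),np.degrees(np.arctan2(d[1],d[0])))
arc(c,-45.5,14)
E
```

```text
214 [391.32242 195.83177] ((391.02490234375, 196.0226287841797), (16.615015029907227, 13.45345401763916), 42.273685455322266) [ 600.79893534 -142.0220703   233.        ] az -134.2560078794245 44.70927669494919
26.6 -41.93165459794517
32.4 -132.63230244669506
26.5 137.95596760384066
32.3 47.45709420441103
r 88.01201888255993 az 272.85436990917674 yaw 92.59162030473519 [ 636.3827828  -197.90282523  228.80980349] 16.13841196042428 [ 2.88549692 -1.28849541  2.04753853]
0.0 -0.12 0.0 0.32
0.01 -0.13 0.0 0.33
0.0 -0.12 0.0 0.32
0.0 -0.13 0.0 0.33
0.0 -0.12 0.0 0.32
0.01 -0.13 0.0 0.33
0.0 -0.12 0.0 0.32
0.0 -0.13 0.0 0.33
0.01 -0.12 0.0 0.32
0.0 -0.13 0.0 0.33
0.0 -0.12 0.0 0.32
0.01 -0.13 0.0 0.33
0.0 -0.12 0.0 0.32
0.0 -0.13 0.0 0.33
end [ 572.2 -174.7  228.8] 47.1
```

Request:
{"api": "jog_arm", "payload": {"commands": [{"dx": 0, "dy": -0.12, "dz": 0, "ax": 0, "ay": 0, "az": 0.32, "gripper": 1}, {"dx": 0.01, "dy": -0.13, "dz": 0, "ax": 0, "ay": 0, "az": 0.33, "gripper": 1}, {"dx": 0, "dy": -0.12, "dz": 0, "ax": 0, "ay": 0, "az": 0.32, "gripper": 1}, {"dx": 0, "dy": -0.13, "dz": 0, "ax": 0, "ay": 0, "az": 0.33, "gripper": 1}, {"dx": 0, "dy": -0.12, "dz": 0, "ax": 0, "ay": 0, "az": 0.32, "gripper": 1}, {"dx": 0.01, "dy": -0.13, "dz": 0, "ax": 0, "ay": 0, "az": 0.33, "gripper": 1}, {"dx": 0, "dy": -0.12, "dz": 0, "ax": 0, "ay": 0, "az": 0.32, "gripper": 1}, {"dx": 0, "dy": -0.13, "dz": 0, "ax": 0, "ay": 0, "az": 0.33, "gripper": 1}]}}

```text
clock: 31.52
eef_pos: [597.5, -190.3, 228.8]
eef_rot: [3.14, -0.001, 1.161]
wrist_force: [7.2, 3.9, 1.9]
finger_gap: 15.8
finger_force: 15.0
```

Request:
{"api": "jog_arm", "payload": {"commands": [{"dx": 0.01, "dy": -0.12, "dz": 0, "ax": 0, "ay": 0, "az": 0.32, "gripper": 1}, {"dx": 0, "dy": -0.13, "dz": 0, "ax": 0, "ay": 0, "az": 0.33, "gripper": 1}, {"dx": 0, "dy": -0.12, "dz": 0, "ax": 0, "ay": 0, "az": 0.32, "gripper": 1}, {"dx": 0.01, "dy": -0.13, "dz": 0, "ax": 0, "ay": 0, "az": 0.33, "gripper": 1}, {"dx": 0, "dy": -0.12, "dz": 0, "ax": 0, "ay": 0, "az": 0.32, "gripper": 1}, {"dx": 0, "dy": -0.13, "dz": 0, "ax": 0, "ay": 0, "az": 0.33, "gripper": 1}, {"dx": 0, "dy": 0, "dz": 0, "ax": 0, "ay": 0, "az": 0, "gripper": 1}]}}

```text
clock: 32.4
eef_pos: [572.4, -173.4, 228.8]
eef_rot: [3.141, -0.002, 0.822]
wrist_force: [5.6, 5.8, 2.7]
finger_gap: 15.7
finger_force: 15.0
```

```bash
python3 -c "
from arc import *
arc(np.array([632.,-110.]),-1,1)"
```

```text
r 87.02733450362697 az 226.7939371942068 yaw 47.099904795752515 [ 572.41897738 -173.43389232  228.7879232 ] 15.73561475088264 [5.63218203 5.79326856 2.67379624]
0.0 -0.04 0.0 0.1
end [ 571.2 -172.3  228.8] 46.1
```

Request:
{"api": "jog_arm", "payload": {"commands": [{"dx": 0, "dy": 0, "dz": 0, "ax": 0, "ay": 0, "az": 0, "gripper": 0.45}, {"dx": 0, "dy": 0, "dz": 0, "ax": 0, "ay": 0, "az": 0, "gripper": 0.45}, {"dx": 0, "dy": 0, "dz": 0, "ax": 0, "ay": 0, "az": 0, "gripper": 0.45}, {"dx": 0, "dy": 0, "dz": -0.4, "ax": 0, "ay": 0, "az": 0, "gripper": 0.45}, {"dx": 0, "dy": 0, "dz": -0.8, "ax": 0, "ay": 0, "az": 0, "gripper": 0.45}, {"dx": -0.7, "dy": 0, "dz": -0.6, "ax": 0, "ay": 0, "az": 0, "gripper": 0.45}, {"dx": -0.9, "dy": 0, "dz": 0, "ax": 0, "ay": 0, "az": 0, "gripper": 0.45}, {"dx": -0.9, "dy": 0, "dz": 0, "ax": 0, "ay": 0, "az": 0, "gripper": 0.45}, {"dx": -0.9, "dy": 0, "dz": 0, "ax": 0, "ay": 0, "az": 0, "gripper": 0.45}, {"dx": -0.9, "dy": 0, "dz": 0, "ax": 0, "ay": 0, "az": 0, "gripper": 0.45}]}}

```text
clock: 33.65
eef_pos: [454.0, -301.4, 301.6]
eef_rot: [3.14, -0.0, 0.822]
wrist_force: [0.9, -0.5, 0.2]
finger_gap: 51.6
finger_force: 0.0
```

```bash
python3 - <<'E'
from h import *
print(manip.read_state()["eef_pos"])
T=cam("top");im=T["image"];hsv=cv2.cvtColor(im,cv2.COLOR_RGB2HSV);c=np.array([632.,-110.])
m=cv2.inRange(hsv,(105,120,60),(125,255,255));m[:165]=0;m[235:]=0;m[:,:365]=0;m[:,435:]=0
p=np.argwhere(m)[:,::-1].astype(np.float32)
if len(p)>20:
    W=np.array([unproj(T,x,262)[:2] for x in p]);d=W-W.mean(0);v=np.linalg.svd(d)[2][0];q=W.mean(0)-c
    print("lever",len(p),"axis az",np.degrees(np.arctan2(v[1],v[0])),"centre az",np.degrees(np.arctan2(q[1],q[0])),np.hypot(*q))
m=cv2.inRange(hsv,(10,140,200),(20,255,255));m[:175]=0;m[215:]=0;m[:,:370]=0;m[:,410:]=0
n,l,s,k=cv2.connectedComponentsWithStats(m);print(s.tolist(),k.tolist())
s=cv2.inRange(hsv,(95,60,40),(120,255,255));s[:235]=0;s[315:]=0;s[:,:405]=0;s[:,495:]=0
p=np.argwhere(s)[:,::-1].astype(np.float32);e=cv2.fitEllipse(cv2.convexHull(p)) if len(p)>9 else None;print("saucer",e)
w=cv2.inRange(hsv,(0,0,190),(180,40,255));w[:240]=0;w[305:]=0;w[:,:420]=0;w[:,485:]=0
p=np.argwhere(w)[:,::-1].astype(np.float32)
if len(p)>9:e=cv2.fitEllipse(cv2.convexHull(p));print("lid",len(p),e,unproj(T,e[0],20))
m=cv2.inRange(hsv,(50,80,40),(80,255,255));m[258:]=0;m[:, :268]=0;m[:,345:]=0
p=np.argwhere(m)[:,::-1].astype(np.float32);e=cv2.fitEllipse(cv2.convexHull(p));print("trivet",e,unproj(T,e[0],10))
E
```

```text
[ 453.96745148 -301.42695443  301.64361622]
lever 369 axis az -133.3433781490175 centre az -134.26276421899584 61.26499888883093
[[0, 0, 640, 480, 307126], [382, 192, 14, 14, 74]] [[319.48335536555027, 239.50980053789], [388.5810810810811, 198.82432432432432]]
saucer ((450.3114013671875, 273.6680603027344), (60.57190704345703, 61.253929138183594), 128.1707763671875)
lid 965 ((451.0510559082031, 272.7373962402344), (37.08872604370117, 37.71986770629883), 151.10682678222656) [ 457.66931247 -309.13643981   20.        ]
trivet ((304.8603210449219, 228.15884399414062), (56.80070877075195, 57.41609191894531), 165.43936157226562) [561.43605671  32.94581794  10.        ]
```

```bash
python3 -c "
from cell import job
print(job.sign_off())"
```

```text
the job is handed in; nothing more can be done
None
```

I handed the job in at about 34 s: the lid is about 2 mm off the saucer's middle, the trivet about 1–2 mm off the drip plate's centre, the spout outlet about 3 mm off the middle of the pot's mouth, and the lever lined up with the orange mark to within about 1°; the sign-off returned no verdict, I did not measure the sugar bowl or mug again at the end, and on a missed first grasp the fingers pressed on the lid knob with about 19 N but the lid stayed seated.

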